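Turn a cover plate over in its nest with a cranked lifter

TASK

The cover plate in the turn-over nest lies black side up; its faces are finished, so the gripper must not touch it. Take the cranked lifter by its handle, slide its blade under the plate's open edge and tilt the lifter to tip the plate up over the groove, so that the plate ends lying bare-metal side up on the blue sloped rest, between its guides. Then stand the lifter on its blade on the bench again and let go, leaving everything else where it was.

Things in the scene. Friction and masses are not known exactly. Their poses are not given: they have to be found in the camera images.
- plate: Cover plate, 92 x 90 x 5 mm, 0.11 kg, one face black, the other bare aluminium, a screw hole near each corner. Too wide for the gripper. Origin: centre of the bare face. z: out of the black face, up at the start; x, y along the 92 and 90 mm sides, at the start within 2 degrees of the nest's x, y. Lies on the nest's rails, edges near nest x = -94 and -2 mm.
- nest: Turn-over nest screwed to the bench, 206 x 116 mm. Origin: bench level, below its middle; z up; x from the flat bay (negative x) over the groove to the sloped rest (positive x), roughly to the robot's right. Its numbers are mm in this frame. Base top z = 10. Steel guides beside the plate in the bay: y = -49 and +49, tops z = 30.
- nest_entry (a point): Mouth of the passage under the plate, at nest (-103, 0, 17), axes as the nest's. The plate lies on two white rails along x, x = -100 to -10, inner faces at y = -29 and +29, tops z = 24: the passage below the plate is 58 wide, 14 high (z = 10 to 24), open at this end only.
- nest_groove (a point): Foot of the groove's far wall, at nest (4, 0, 18). The groove runs across, x = -10 to 4, floor z = 18. Its far wall, up to z = 27, is the heel of the sloped rest: the tipped plate's edge slides forward against it, drops into the groove and turns there, and once past vertical the plate falls onto the rest by itself.
- nest_rest (a point): Middle of the sloped rest's blue rubber face, at nest (48, 0, 39), axes as the nest's. The face rises at 15 degrees from (4, 0, 27) to (93, 0, 51), between steel guides with inner faces at y = -51 and +51. A plate turned over onto it has its origin, now on top, near nest (32 to 43, 0, 41): it may slide down until its edge meets the rail ends.
- lifter: Cranked lifter, 0.16 kg: dark steel blade 80 x 44 x 3 mm with an orange handle; stands stably on its flat blade. Origin: middle of the heel (rear) edge, underside. x: to the tip, roughly towards the nest; z up. Neck and handle rise backwards at 55 degrees to the blade: the handle leans 35 degrees from vertical.
- lifter_grip (a point): Point on the handle's axis, at x = -28.4, z = 53.1 mm in the lifter's frame, axes as the lifter's. The handle is 20 mm wide (along y), 18 thick, and reaches along its axis from 24 mm below this point (towards the heel) to 36 mm above. Grip across the 20 mm width, fingers pointing down along the handle.
- lifter_tip (a point): Middle of the lifter's blade tip, 80 mm ahead of the heel, 1.5 mm above the underside. Axes as the lifter's.
- driver: Torque screwdriver with a blue handle, 172 mm long, lying near the back; bystander. Origin: middle of its underside.
- cutters: Side cutters with red handles, 141 mm long, lying; bystander. Origin: middle of its underside.
- tape_measure: Yellow tape measure, 81 mm long and 65 mm high, standing; bystander. Origin: middle of its underside.
- gauge: Double-ended pin gauge with a grey body and a red and a green ring, 128 mm long, lying behind the nest; bystander. Origin: middle of its underside.

How it is judged:
On the way, in this order (a step that is already met when the one before it is completed fails the run):
1. the lifter's blade is in under the plate, its tip at least 12 mm past the plate's open edge, while the plate still lies black side up in the flat bay (x of lifter_tip in the frame of plate between -0.034 and 0.06 m and y of lifter_tip in the frame of plate between -0.035 and 0.035 m and z of lifter_tip in the frame of plate below 0 m and angle between plate's own z axis and vertical below 0.6 rad), for 0.1 s.
2. the plate is tipped up by at least 35 degrees, carried by the lifter, which is itself tilted by at least 20 degrees (angle between plate's own z axis and vertical between 0.61 and 1.9 rad and contact force between lifter and plate above 0.02 N and angle between lifter's own z axis and vertical above 0.35 rad), for 0.05 s.
At the end, for the whole second after the job is handed in: The plate lies still, bare side up, on the sloped rest: flat on it and square to it within 10 degrees, origin at nest x 25 to 60 mm and within 12 mm of the nest's centre line. The lifter stands still on its blade on the bench (heel within 6 mm of it, level within 7 degrees), clear of the plate (angle between plate's own z axis and vertical between 2.7 and 3.05 rad and x of plate in the frame of nest between 0.025 and 0.06 m and y of plate in the frame of nest between -0.012 and 0.012 m and z of plate in the frame of nest between 0.03 and 0.055 m and angle between the y axis of plate and the y axis of nest, either way round below 0.2 rad and linear speed of each of plate, lifter below 0.02 m/s and height (world z) of lifter between -0.006 and 0.006 m and angle between lifter's own z axis and vertical below 0.12 rad and contact force between lifter and plate below 0.02 N); the robot touches nothing.
It fails at once if the gripper or arm touches the plate (contact force between any of the fingers, the arm and plate above 0.5 N).
It fails at once if a bystander is moved by more than 40 mm (distance of any of driver, cutters, tape_measure, gauge from where it was at the start of the episode above 0.04 m).
It also fails if it takes over 58 s, if anything falls off the work surface, if the arm or the gripper's body presses on something with over 40 N, if the wrist force passes 120 N, or if a joint passes its speed limit or range.

ROBOT

A 6-joint arm with a two-finger parallel gripper is mounted at the origin on a cart in front of the work surface, level with it; the furniture and walls round the work are solid. World frame = base frame: x ahead of the robot, y to its left, z up, the work surface at z = 0. Lengths are in m, angles in rad, forces in N, time in s.
With the tool pointing down it reaches from about 0.4 to 0.825 m from the base axis. Payload 7 kg.
Tool frame: the origin (TCP) lies midway between the tips of the shut fingers; the grasp point (between the pads) lies 19 mm behind it (robot.grip_point_offset is the distance from the TCP to the grasp point, in m); z points along the fingers, y is the line along which they close (so a half turn about z gives the same grasp; the last joint's range is limited). The gripper opens to 85 mm and grips with 20 to 120 N. Pads are 22 mm wide; open, the fingers measure 114 mm over their backs; the gripper's body (76 mm by 85 mm) begins 54 mm behind the grasp point. The pads swing forward as they close: fully open they stand 13 mm farther back than shut.
Start: joints at [1.557, 0.359, 0.012, 0, -1.224, -0.288], TCP at [0.201, 0.644, 0.231] pointing down, gripper open.
Joint ranges: [-3.07, 3.07], [-1.43, 2.12], [-1.02, 1.25], [-3.03, 1.67], [-3.05, -0], [-3.03, 3.03]. Speed limits (rad/s): [2.39, 2.39, 3.01, 3.14, 3.14, 3.14].

INTERFACE

Orientations are given as a rotation vector (axis times angle).
In Python, from rig import robot, viewer, order gives the robot as it stands.
- The arm moves only by the tool send_rows, never from a script. Its argument "plan" is a list of rows, each a list of 7 numbers: the turn, a rotation vector about the tool's x, y, z in rad, then the shift along the tool's x, y, z in mm, then the gripper's target within -1 to 1 (fully open at 1, half-way at 0, shut at -1). In form: [[rx, ry, rz, tx, ty, tz, fingers], ...]. A call has 1 to 20 rows; each row shifts and turns the commanded pose from where the row before left it, along the tool's axes as they then stand; what a row does not reach is not made up. A row lasts 1/12 s, in which the tool goes at most 41.7 mm and 7.16 degrees, less where a joint would pass 70% of its speed; a pose out of reach is approached as far as the arm can. A call with a gripper value outside its range is refused whole. The fingers move at their own pace and stop on an object; the grip force is fixed at half the most. Time passes only in rows, so rows that do not move let the fingers close. It gives the time, the measured TCP pose, the force, the opening and the grip force at its end, in the units of the state.
- robot.state(): the state, without advancing time (a new reading comes with each control period).
- viewer.read_camera(name): name is "scene" or "side" or "wrist"; returns a dict with "pixels" (400x640x3 uint8, red, green, blue), "vertical_fov" (degrees; the focal length in pixels is half the picture's height over the tangent of half this angle, whatever the lens; pixels are square), "cx", "cy" (the principal point, pixels), "R" (3x3) and "t" (3): a world point X has camera coordinates R X + t. Camera axes: x right, y down, z forward; pixel columns grow to the right and rows downward; lengths in m; the calibration is good to about 2 mm. A picture is of the moment at which its call begins. There is no depth.
- order.hand_in(): hands the job in; it is judged then, once.
The state is a dict: "time": time; "joint_positions": joint angles; "joint_vel": joint speeds; "tau": joint torques, N m; "tcp_pos": TCP position; "orientation": TCP orientation; "force": force on the tool from outside, world axes, zero at the start; "moment": the same for the moment, N m; "grip_width": opening from 0.0 (shut) to 1.0 (fully open); "grip_force": force on a finger pad.
Only numpy, scipy, OpenCV 4.12 (cv2) and the standard library are available. Lean on these libraries where they do the work, as an engineer would, in place of code of your own. Each camera call takes 0.05 s, during which the arm holds its last target. There are 200 camera calls.

## Working session

There is one attempt and no reset: what is moved stays moved. The work goes in short steps, Python scripts to look and compute and a tool call to move; the robot and the scene stay as the last step left them, time stands still between calls to the robot, and variables do not carry over. Pictures are saved under pics/ and viewed, at most 10 in all, crops included, and the job is handed in when it is done.

Besides the shell and the picture viewer there is one more tool, called after "Call:" in YAML: its name, and indented under it one key for each argument. send_rows: Moves the arm, as the interface text tells. Its arguments: {"type":"object","properties":{"plan":{"type":"array"}},"required":["plan"]}

```bash
ls; mkdir -p pics; python3 - <<'E'
from rig import robot, viewer, order
import cv2,pickle
d={}
for n in("scene","side","wrist"):
    d[n]=viewer.read_camera(n); cv2.imwrite(f"pics/{n}0.png",d[n]["pixels"][:,:,::-1])
    print(n,d[n]["vertical_fov"],d[n]["cx"],d[n]["cy"],d[n]["R"],d[n]["t"])
pickle.dump(d,open("c0.pkl","wb"))
print(robot.state(), robot.grip_point_offset)
E
```

```text
pics
scene 43.0978598451418 314.04780943829326 196.35538964285962 [[-0.86760647 -0.49715563  0.00976122]
 [-0.37774492  0.64619807 -0.66312655]
 [ 0.32336942 -0.57902014 -0.74844365]] [0.61030752 0.14621757 0.9311875 ]
side 43.59104580380662 325.88075339149646 201.5115799561426 [[-0.99901535 -0.04059447 -0.01790012]
 [-0.00220384  0.44837531 -0.89384267]
 [ 0.04431104 -0.8929231  -0.44802328]] [ 0.58649255 -0.01255396  1.34130763]
wrist 58.650516099126754 315.8024024265983 202.79131740739072 [[-0.29653368 -0.95502021  0.00204287]
 [-0.91568828  0.2849274   0.28342784]
 [-0.27126138  0.08217527 -0.95899139]] [ 0.67280791 -0.03612067  0.37948211]
{'time': 0.15, 'joint_positions': array([ 1.55711830e+00,  3.59267914e-01,  1.12868595e-02, -2.33140790e-04,
       -1.22405937e+00, -2.88098207e-01]), 'joint_vel': array([-0.00017539, -0.00167715,  0.00325262,  0.00338549, -0.00201711,
        0.00085512]), 'tau': array([-1.56215363e-03, -5.83875883e+01,  2.93652534e+01,  6.94048002e+00,
       -4.28540166e-03,  3.65788679e-06]), 'tcp_pos': array([0.20054756, 0.64416676, 0.23056093]), 'orientation': array([ 3.10463101e+00, -4.72165765e-01, -7.37808415e-05]), 'force': array([-0.49289466, -0.48066199,  0.24386025]), 'moment': array([0.03960059, 0.05459728, 0.00360836]), 'grip_force': 0.0, 'grip_width': 1.004443278725282} 0.0187
```

View pics/scene0.png

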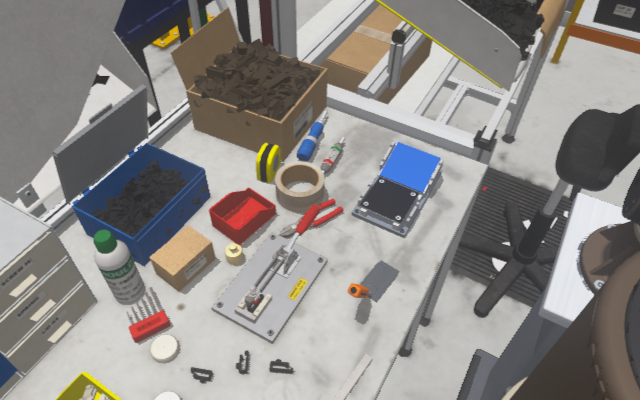

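View pics/side0.png

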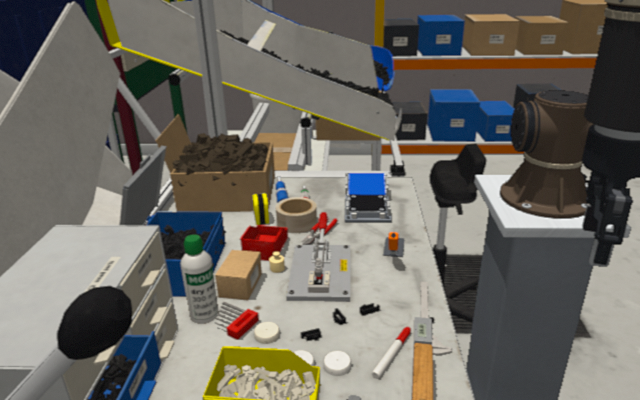

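The scene view shows the nest (blue rest near (411,165), black plate near (388,198)). The lifter's blade is near (378,280), with its orange handle at (357,290). In the side view the blue rest is at (366,187), the handle at (393,242), and the blade is below it. I'll zoom in for contour detail.

```bash
cat >h.py <<'E'
import numpy as np,cv2
from scipy.spatial.transform import Rotation as Rot
def K(c):
    f=200/np.tan(np.radians(c["vertical_fov"]/2)); return np.array([[f,0,c["cx"]],[0,f,c["cy"]],[0,0,1]])
def ray(c,uv):
    R=np.array(c["R"]);t=np.array(c["t"]); d=R.T@np.linalg.inv(K(c))@np.array([uv[0],uv[1],1.]); return -R.T@t,d
def plane(c,uv,z=0):
    o,d=ray(c,uv); return o+d*(z-o[2])/d[2]
def tri(*cu):
    A=np.zeros((3,3));b=np.zeros(3);L=[]
    for c,uv in cu:
        o,d=ray(c,uv); d=d/np.linalg.norm(d);P=np.eye(3)-np.outer(d,d);A+=P;b+=P@o;L.append((o,P))
    X=np.linalg.solve(A,b); return X,[1e3*np.linalg.norm(P@(X-o)) for o,P in L]
def proj(c,X):
    p=K(c)@(np.array(c["R"])@np.array(X)+c["t"]); return p[:2]/p[2]
def mask(c,lo,hi,box=None):
    m=cv2.inRange(cv2.cvtColor(c["pixels"],cv2.COLOR_RGB2HSV),np.array(lo),np.array(hi))
    if box: k=np.zeros_like(m);x0,y0,x1,y1=box;k[y0:y1,x0:x1]=m[y0:y1,x0:x1];m=k
    return m
def big(m):
    return max(cv2.findContours(m,0,1)[0],key=cv2.contourArea)
E
python3 - <<'E'
from h import *;import pickle
d=pickle.load(open("c0.pkl","rb"))
s,e=d["scene"],d["side"]
a=cv2.resize(s["pixels"][125:325,325:450],None,fx=3,fy=3,interpolation=2)
b=cv2.resize(e["pixels"][165:265,335:425],None,fx=4.5,fy=4.5,interpolation=2)
im=np.zeros((600,800,3),np.uint8);im[:a.shape[0],:a.shape[1]]=a;im[:b.shape[0],375:375+b.shape[1]]=b
cv2.imwrite("pics/z1.png",im[:,:,::-1])
for n,c,bx in(("scene",s,(350,130,450,240)),("side",e,(330,160,410,230))):
    q=big(mask(c,(105,120,60),(125,255,255),bx)); box=cv2.boxPoints(cv2.minAreaRect(q)); print(n,"blue",box.tolist())
    print([plane(c,p,.039).round(3).tolist() for p in box])
for n,c,bx in(("scene",s,(335,270,380,310)),("side",e,(375,225,410,260))):
    q=big(mask(c,(3,150,80),(18,255,255),bx)); print("orange",cv2.minAreaRect(q),plane(c,cv2.minAreaRect(q)[0],.055))
E
```

```text
scene blue [[379.2413330078125, 174.89654541015625], [393.5172119140625, 139.20687866210938], [439.89654541015625, 157.75860595703125], [425.62066650390625, 193.44827270507812]]
[[0.521, 0.05, 0.039], [0.54, -0.065, 0.039], [0.431, -0.061, 0.039], [0.419, 0.05, 0.039]]
side blue [[348.0, 173.0], [385.0, 173.0], [385.0, 195.0], [348.0, 195.0]]
[[0.527, -0.071, 0.039], [0.423, -0.071, 0.039], [0.432, 0.071, 0.039], [0.527, 0.071, 0.039]]
orange ((357.20001220703125, 290.1000061035156), (17.441329956054688, 12.521980285644531), 26.56505012512207) [0.43480547 0.32555737 0.055     ]
orange ((393.0, 240.5), (17.0, 8.0), 90.0) [0.43218391 0.32201804 0.055     ]
```

View pics/z1.png

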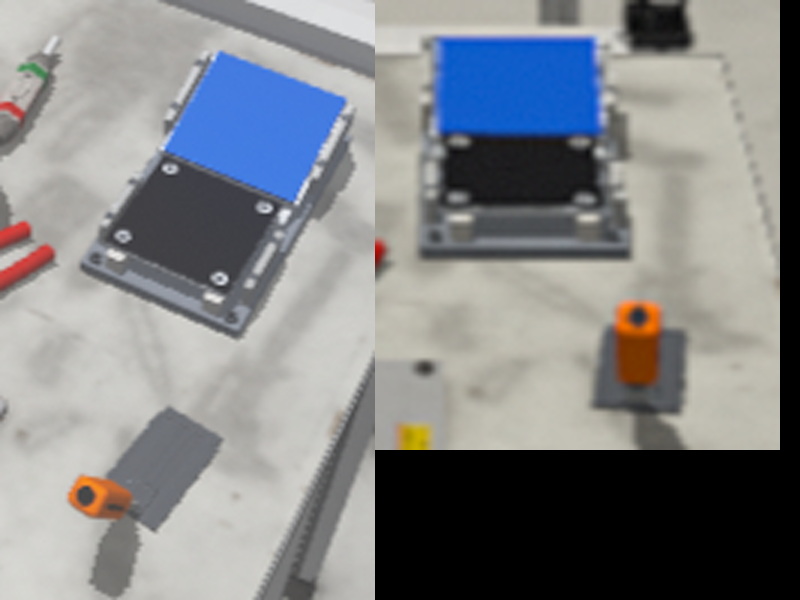

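View pics/wrist0.png

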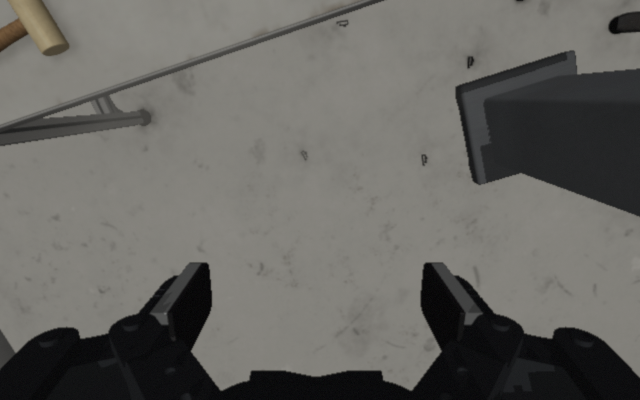

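```bash
cat >>h.py <<'E'
def Tm(s):
    T=np.eye(4);T[:3,:3]=Rot.from_rotvec(s["orientation"]).as_matrix();T[:3,3]=s["tcp_pos"];return T
def mk(x,y,z):
    T=np.eye(4);T[:3,:3]=np.array([x,y,z]).T;return T
def delta(Ta,Tb,n):
    """Tool-frame turn (rad) and shift(mm) from Ta to Tb; n rows"""
    D=np.linalg.inv(Ta)@Tb; return Rot.from_matrix(D[:3,:3]).as_rotvec()/n, 1e3*D[:3,3]/n, np.degrees(np.linalg.norm(Rot.from_matrix(D[:3,:3]).as_rotvec()))
E
python3 - <<'E'
from h import *;import pickle
from rig import robot
d=pickle.load(open("c0.pkl","rb"));w=d["wrist"];T=Tm(robot.state())
R=np.array(w["R"]);C=-R.T@w["t"]
print("cam in tool",np.linalg.inv(T)@np.r_[C,1],"\n",(R@T[:3,:3]).round(3))
s,e=d["scene"],d["side"]
# blade corners and others from zoom, plane z=.002
def zs(p): return (325+(p[0]-1)/3,125+(p[1]-1)/3)
def ze(p): return (335+(p[0]-375-1.8)/4.5,165+(p[1]-1.8)/4.5)
for n,p in dict(tipL=(170,407),tipR=(222,440),heelR=(155,530)).items(): print(n,plane(s,zs(p),.003))
for n,p in dict(tipL=(605,325),tipR=(686,330),heelR=(681,413),heelL=(594,404)).items(): print(n,plane(e,ze(p),.003))
for n,a,b in(("handletop",(87,496),(638,316)),("hole_a",(171,169),(459,142)),("hole_b",(264,208),(580,142)),("hole_c",(123,237),(458,198)),("hole_d",(220,278),(586,199)),("nestcornerL",(82,268),(420,255)),("nestcornerR",(238,337),(630,256)),("blueTL",(218,53),(436,38)),("blueTR",(347,98),(601,38)),("blueBR",(296,201),(603,135)),("blueBL",(163,153),(434,135))):
    X,r=tri((s,zs(a)),(e,ze(b)));print(n,X.round(4),np.round(r,1))
E
```

```text
cam in tool [ 0.07242794  0.00121294 -0.1422105   1.        ] 
 [[ 0.001  1.    -0.001]
 [-0.959  0.001 -0.284]
 [-0.284  0.001  0.959]]
tipL [0.43513477 0.21584166 0.003     ]
tipR [0.3974072  0.22193553 0.003     ]
heelR [0.40639216 0.29896607 0.003     ]
tipL [0.43877724 0.21934572 0.003     ]
tipR [0.39759779 0.22394499 0.003     ]
heelR [0.40765426 0.30221561 0.003     ]
heelL [0.44908446 0.29472417 0.003     ]
handletop [0.4346 0.3431 0.081 ] [0.2 0.2]
hole_a [0.513  0.0514 0.0262] [0.1 0.1]
hole_b [0.4432 0.0539 0.0276] [0.1 0.1]
hole_c [0.5141 0.1252 0.0278] [0. 0.]
hole_d [0.4442 0.1252 0.0276] [0.4 0.4]
nestcornerL [5.345e-01 1.413e-01 5.000e-04] [0.4 0.4]
nestcornerR [0.4201 0.1433 0.0018] [0. 0.]
blueTL [ 0.5261 -0.0519  0.047 ] [0.3 0.3]
blueTR [ 0.4267 -0.0516  0.0483] [2. 2.]
blueBR [0.4282 0.0307 0.0208] [0.1 0.1]
blueBL [0.5265 0.0361 0.0226] [1.1 1.1]
```

```bash
python3 - <<'E'
from h import *
from rig import robot
T=Tm(robot.state());G=mk([0,-1,0],[-1,0,0],[0,0,-1]);G[:3,3]=[.45,.15,.28]
for n in(1,16):print(delta(T,G,n))
# per-row at constant tool-rotation: world line, tool-frame shift
n=16;rv=delta(T,G,n)[0];R=T[:3,:3].copy();dp=(G[:3,3]-T[:3,3])/n
for i in range(n):
    print([*np.round(rv,3)],(1e3*R.T@dp).round(1));R=R@Rot.from_rotvec(rv).as_matrix()
E
```

```text
(array([ 9.91031823e-04, -9.19901918e-04,  1.26894055e+00]), array([385.09289791, 397.72512708, -48.88472461]), np.float64(72.70497933260098))
(array([ 6.19394890e-05, -5.74938699e-05,  7.93087845e-02]), array([24.06830612, 24.85782044, -3.05529529]), np.float64(72.70497933260098))
[np.float64(0.0), np.float64(-0.0), np.float64(0.079)] [24.1 24.9 -3.1]
[np.float64(0.0), np.float64(-0.0), np.float64(0.079)] [26.  22.9 -3.1]
[np.float64(0.0), np.float64(-0.0), np.float64(0.079)] [27.7 20.7 -3.1]
[np.float64(0.0), np.float64(-0.0), np.float64(0.079)] [29.2 18.5 -3.1]
[np.float64(0.0), np.float64(-0.0), np.float64(0.079)] [30.6 16.1 -3.1]
[np.float64(0.0), np.float64(-0.0), np.float64(0.079)] [31.8 13.6 -3.1]
[np.float64(0.0), np.float64(-0.0), np.float64(0.079)] [32.8 11.1 -3.1]
[np.float64(0.0), np.float64(-0.0), np.float64(0.079)] [33.6  8.4 -3.1]
[np.float64(0.0), np.float64(-0.0), np.float64(0.079)] [34.1  5.8 -3.1]
[np.float64(0.0), np.float64(-0.0), np.float64(0.079)] [34.5  3.  -3.1]
[np.float64(0.0), np.float64(-0.0), np.float64(0.079)] [34.6  0.3 -3.1]
[np.float64(0.0), np.float64(-0.0), np.float64(0.079)] [34.5 -2.5 -3.1]
[np.float64(0.0), np.float64(-0.0), np.float64(0.079)] [34.2 -5.2 -3.1]
[np.float64(0.0), np.float64(-0.0), np.float64(0.079)] [33.7 -7.9 -3.1]
[np.float64(0.0), np.float64(-0.0), np.float64(0.079)] [ 33.  -10.5  -3.1]
[np.float64(0.0), np.float64(-0.0), np.float64(0.079)] [ 32.  -13.1  -3.1]
```

Call:
send_rows:
  plan:
    - [0, 0, 0.079, 24, 25, -3, 1]
    - [0, 0, 0.079, 26, 23, -3, 1]
    - [0, 0, 0.079, 28, 21, -3, 1]
    - [0, 0, 0.079, 29, 18, -3, 1]
    - [0, 0, 0.079, 31, 16, -3, 1]
    - [0, 0, 0.079, 32, 14, -3, 1]
    - [0, 0, 0.079, 33, 11, -3, 1]
    - [0, 0, 0.079, 34, 8, -3, 1]
    - [0, 0, 0.079, 34, 6, -3, 1]
    - [0, 0, 0.079, 34, 3, -3, 1]
    - [0, 0, 0.079, 35, 0, -3, 1]
    - [0, 0, 0.079, 34, -3, -3, 1]
    - [0, 0, 0.079, 34, -5, -3, 1]
    - [0, 0, 0.079, 34, -8, -3, 1]
    - [0, 0, 0.079, 33, -11, -3, 1]
    - [0, 0, 0.079, 32, -13, -3, 1]
    - [0, 0, 0, 0, 0, 0, 1]
    - [0, 0, 0, 0, 0, 0, 1]

```text
time: 1.65
tcp_pos: [0.4535, 0.1493, 0.2793]
orientation: [2.223, -2.22, -0.0]
force: [-0.2, 0.6, -0.6]
grip_width: 1.001
grip_force: 0.0
```

```bash
python3 - <<'E'
from h import *;import pickle
from rig import robot,viewer
w=viewer.read_camera("wrist");pickle.dump(w,open("w1.pkl","wb"));cv2.imwrite("pics/w1.png",w["pixels"][:,:,::-1])
s=robot.state();print(s["tcp_pos"],s["joint_positions"],Tm(s)[:3,:3].round(3))
E
```

```text
[0.45313004 0.15019681 0.27913813] [ 7.33317717e-01 -3.50746742e-03 -3.28232155e-01 -2.61800789e-04
 -1.24622308e+00 -7.29675767e-01] [[ 0.004 -1.    -0.   ]
 [-1.    -0.004  0.   ]
 [-0.     0.    -1.   ]]
```

View pics/w1.png

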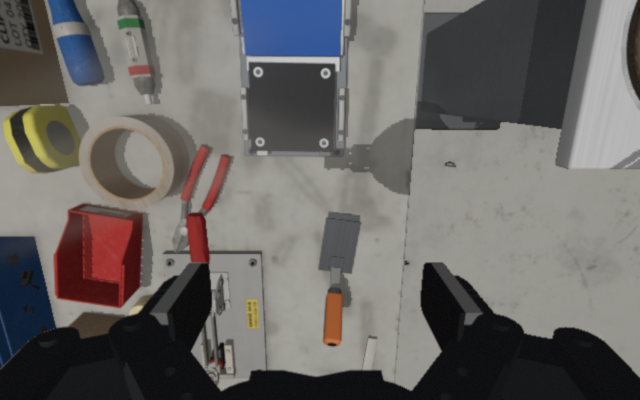

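The wrist view shows the blade's tip edge at (330–359, 213), its heel end at (320–353, 272) and the handle end at (332,343). The plate spans (247–342, 62–152), with holes at (258,72), (325,73), (261,142) and (324,143). The nest's near edge is at row ~154, and the cutters' handles at (228,157) lie beside the mouth.

```bash
python3 - <<'E'
from h import *;import pickle
d=pickle.load(open("c0.pkl","rb"));w=pickle.load(open("w1.pkl","rb"));s,e=d["scene"],d["side"]
# plate holes: bright blobs within dark plate
g=cv2.cvtColor(w["pixels"],cv2.COLOR_RGB2GRAY)
H={}
for n,(u,v) in dict(a=(258,72),b=(325,73),c=(261,142),d=(324,143)).items():
    p=g[v-7:v+8,u-7:u+8].astype(float)>110;yy,xx=np.nonzero(p);H[n]=(u-7+xx.mean(),v-7+yy.mean());print(n,H[n],p.sum())
P={n:plane(w,H[n],.029) for n in H};print({n:P[n].round(4) for n in P})
def zs(p): return (325+(p[0]-1)/3,125+(p[1]-1)/3)
def ze(p): return (335+(p[0]-375-1.8)/4.5,165+(p[1]-1.8)/4.5)
z2=dict(a=((171,169),(459,142)),b=((264,208),(580,142)),c=((123,237),(458,198)),d=((220,278),(586,199)))
for n,(a,b) in z2.items(): print("tri",n,tri((w,H[n]),(s,zs(a)),(e,ze(b)))[0].round(4), np.linalg.norm(0))
c=sum(P.values())/4;x=(P["a"]+P["b"]-P["c"]-P["d"]);y=P["a"]+P["c"]-P["b"]-P["d"]
print("plate c",c,"xdir",np.degrees(np.arctan2(x[1],x[0])),"ydir",np.degrees(np.arctan2(y[1],y[0])))
# plate dark mask edges
m=((g<62).astype(np.uint8)*255);k=np.zeros_like(m);k[55:160,240:350]=m[55:160,240:350]
q=big(cv2.morphologyEx(k,cv2.MORPH_OPEN,np.ones((3,3))));r=cv2.minAreaRect(q);print("plate rect",r);print([plane(w,p,.029).round(4).tolist() for p in cv2.boxPoints(r)])
# blue, blade, orange
q=big(mask(w,(105,120,60),(125,255,255),(235,0,350,70)));print("blue",cv2.boundingRect(q))
b=[plane(w,p,.027) for p in ((q[:,0][q[:,0,1]>45][:,0].min(),56),(q[:,0][q[:,0,1]>45][:,0].max(),56))];print(b)
k=np.zeros_like(g);sub=(g[205:275,310:370]);k[205:275,310:370]=((sub<120)&(sub>60))*255
q=big(cv2.morphologyEx(k,cv2.MORPH_OPEN,np.ones((9,9))));r=cv2.minAreaRect(q);print("blade",r);bp=[plane(w,p,.003) for p in cv2.boxPoints(r)];print(np.round(bp,4).tolist())
q=big(mask(w,(3,150,60),(18,255,255),(310,270,360,360)));print("orange",cv2.minAreaRect(q))
# handle top (black dot) triangulated
print("handle top",tri((w,(332,343)),(s,zs((87,496))),(e,ze((638,316)))))
# nest rows
for u in(250,290,335): print(u,g[146:162,u])
print(g[154,225:360:3])
E
```

```text
a (np.float64(257.5595238095238), np.float64(71.53571428571429)) 84
b (np.float64(325.2375), np.float64(72.8625)) 80
c (np.float64(259.56164383561645), np.float64(141.4794520547945)) 73
d (np.float64(323.54794520547944), np.float64(142.54794520547946)) 73
{'a': array([0.5139, 0.05  , 0.029 ]), 'b': array([0.4437, 0.0512, 0.029 ]), 'c': array([0.5148, 0.122 , 0.029 ]), 'd': array([0.4448, 0.123 , 0.029 ])}
tri a [0.5136 0.05   0.0253] 0.0
tri b [0.4435 0.0513 0.0258] 0.0
tri c [0.5147 0.1227 0.026 ] 0.0
tri d [0.4444 0.1235 0.0264] 0.0
plate c [0.47930454 0.08654306 0.029     ] xdir -90.84375647509394 ydir -0.8712314490590783
plate rect ((294.7267150878906, 92.87876892089844), (78.2796630859375, 58.33037567138672), 2.12109637260437)
[[0.5193, 0.0997, 0.029], [0.5144, 0.0411, 0.029], [0.4338, 0.0437, 0.029], [0.4351, 0.1025, 0.029]]
blue (241, 0, 101, 56)
[array([0.52644641, 0.03488288, 0.027     ]), array([0.42961716, 0.03465266, 0.027     ])]
blade ((338.9880065917969, 243.31597900390625), (35.32987594604492, 63.593780517578125), 10.304847717285156)
[[0.4528, 0.2925, 0.003], [0.4389, 0.2072, 0.003], [0.3958, 0.2153, 0.003], [0.4073, 0.3015, 0.003]]
orange ((332.9014892578125, 318.01959228515625), (16.32205581665039, 51.69462966918945), 2.7927021980285645)
handle top (array([0.43463163, 0.34226105, 0.08019057]), [np.float64(0.24954621069379537), np.float64(0.4397958178118197), np.float64(0.4177630445552271)])
250 [119 106 103  95  86  84  89  99 111 114 124 131 133 133 133 132]
290 [ 76  77  78  78  84 107 123 126 126 120 126 136 139 137 137 138]
335 [ 94  92  87  82  74  68  67  69  72  79  85  97 101 101 101 101]
[ 98 111 140 146 146 141 134 124 119 108 121 171 174 174 144 121 126 125
 125 125 125 126 126 126 126 126 125 126 127 126 126 124 120 120 120  99
  85  69  78  86 101 105 110 100  95]
```

```bash
python3 - <<'E'
from h import *;import pickle
d=pickle.load(open("c0.pkl","rb"));w=pickle.load(open("w1.pkl","rb"));s,e=d["scene"],d["side"]
g=cv2.cvtColor(w["pixels"],cv2.COLOR_RGB2GRAY)
k=np.zeros_like(g);sub=(g[205:290,310:370]);k[205:290,310:370]=((sub<115))*255
q=big(cv2.morphologyEx(k,cv2.MORPH_OPEN,np.ones((13,13))))[:,0].astype(float)
# line fits
def cross(l,m): p=np.cross(l,m);return p[:2]/p[2]
def fit(sel):
    vx,vy,x,y=cv2.fitLine(q[sel].astype(np.float32),2,0,.01,.01).ravel();return np.cross([x,y,1],[x+vx,y+vy,1])
y0,y1=q[:,1].min(),q[:,1].max();mid=(q[:,1]>y0+10)&(q[:,1]<y1-12);cx=q[:,0].mean()
L=fit(mid&(q[:,0]<cx));R_=fit(mid&(q[:,0]>cx));T=fit((q[:,1]<y0+5)&(q[:,0]>333)&(q[:,0]<355));B=fit((q[:,1]>y1-5)&(q[:,0]>323)&(q[:,0]<348))
for n,c in dict(TL=cross(T,L),TR=cross(T,R_),BL=cross(B,L),BR=cross(B,R_)).items(): print(n,c.round(1),plane(w,c,.003).round(4))
def zs(p): return (325+(p[0]-1)/3,125+(p[1]-1)/3)
def ze(p): return (335+(p[0]-375-1.8)/4.5,165+(p[1]-1.8)/4.5)
for n,a,b in(("railL",(116,257),(459,228)),("railR",(214,297),(590,228))): print(n,tri((s,zs(a)),(e,ze(b))))
o=mask(w,(3,150,60),(18,255,255),(310,270,360,360));yy,xx=np.nonzero(o)
for y in range(yy.min(),yy.max()+1,6): print(y,xx[yy==y].min(),xx[yy==y].max(),end=" | ")
im=cv2.resize(w["pixels"][50:350,230:370],None,fx=2,fy=2,interpolation=2);im2=cv2.resize(w["pixels"][200:350,310:370],None,fx=4,fy=4,interpolation=2)
cv2.imwrite("pics/z2.png",np.hstack([im,im2])[:,:,::-1])
E
```

```text
TL [327.1 212.3] [0.4391 0.2116 0.003 ]
TR [361.4 214.2] [0.3967 0.2141 0.003 ]
BL [318.  266.6] [0.4501 0.2855 0.003 ]
BR [351.5 268.6] [0.4066 0.2883 0.003 ]
railL (array([0.51411923, 0.13175754, 0.01304707]), [np.float64(0.7417656353483422), np.float64(0.7417656353484878)])
railR (array([0.44297715, 0.13093491, 0.01337718]), [np.float64(1.6602973941481203), np.float64(1.6602973941481736)])
292 329 330 | 298 327 342 | 304 326 341 | 310 326 341 | 316 326 341 | 322 325 340 | 328 325 340 | 334 324 340 | 340 324 340 |
```

View pics/z2.png

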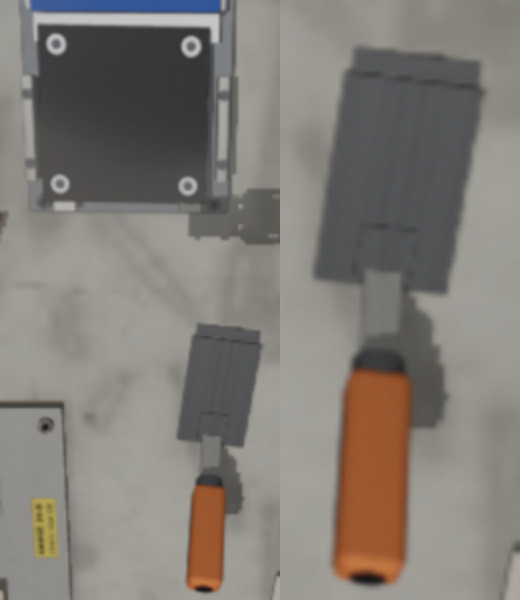

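The zoomed crop gives the blade corners: TL (328.8,211.8), TR (360,215), BR (350.8,273.2) and BL (319,269.5). The bay guides are centred at columns ~244 and ~341 (rows 87–140).

```bash
python3 - <<'E'
from h import *;import pickle
w=pickle.load(open("w1.pkl","rb"))
P=[plane(w,p,.003) for p in ((328.8,211.8),(360,215),(350.8,273.2),(319,269.5))];print(np.round(P,4))
t=(P[0]+P[1])/2;h=(P[2]+P[3])/2;v=t-h;print("tip",t,"heel",h,"len",np.linalg.norm(v),"yaw",np.degrees(np.arctan2(v[1],v[0])), [np.degrees(np.arctan2(*(P[i]-P[j])[1::-1])) for i,j in((0,3),(1,2))])
for v_ in(87,140): a,b=plane(w,(244,v_),.03),plane(w,(341,v_),.03);print("guides",a,b,(a+b)/2)
# projected predicted handle top & grip for heel h
for yaw in(-97,-98):
    c,s_=np.cos(np.radians(yaw)),np.sin(np.radians(yaw))
    for lx,lz in((-49,.0826),(-14.6,.0334)): print(yaw,proj(w,[h[0]+lx*1e-3*c,h[1]+lx*1e-3*s_,lz]))
E
```

```text
[[0.437  0.211  0.003 ]
 [0.3984 0.2151 0.003 ]
 [0.4073 0.2949 0.003 ]
 [0.4488 0.2897 0.003 ]]
tip [0.41769617 0.2130557  0.003     ] heel [0.42805061 0.29229731 0.003     ] len 0.07991525600317742 yaw -97.44461688881209 [np.float64(-98.47410289734057), np.float64(-96.42522187348061)]
guides [0.52856492 0.06534871 0.03      ] [0.42708104 0.06511147 0.03      ] [0.47782298 0.06523009 0.03      ]
guides [0.53157262 0.12030718 0.03      ] [0.42585274 0.1200677  0.03      ] [0.47871268 0.12018744 0.03      ]
-97 [332.54037274 343.61734545]
-97 [334.55920891 293.58049461]
-98 [331.78743123 343.53195891]
-98 [334.35416071 293.55612696]
```

```bash
cat >>h.py <<'E'
def ax(yaw): y=np.radians(yaw); return np.array([np.cos(y),np.sin(y),0])
def tool_for(heel,yaw,tilt,gl=0.0):
    """TCP pose for lifter heel point (world, underside), yaw deg, tilt deg (tip up); gl: extra m along handle upward"""
    xl=ax(yaw);zz=np.array([0,0,1.]);yl=np.cross(zz,xl);t=np.radians(tilt)
    X=np.cos(t)*xl+np.sin(t)*zz;Z=-np.sin(t)*xl+np.cos(t)*zz
    c,s=np.cos(np.radians(55)),np.sin(np.radians(55));tz=c*X-s*Z
    T=mk(np.cross(-yl,tz),-yl,tz);T[:3,3]=np.array(heel)-.0284*X+.0531*Z+(.0187-gl)*tz;return T
def rows(Ta,way):
    """way: list of (T,n). prints rounded rows, carrying rounding forward"""
    out=[];C=Ta.copy()
    for G,n in way:
        S=C.copy();rv=Rot.from_matrix(S[:3,:3].T@G[:3,:3]).as_rotvec()
        for i in range(1,n+1):
            W=np.eye(4);W[:3,:3]=S[:3,:3]@Rot.from_rotvec(rv*i/n).as_matrix();W[:3,3]=S[:3,3]+(G[:3,3]-S[:3,3])*i/n
            D=np.linalg.inv(C)@W;r=np.round(Rot.from_matrix(D[:3,:3]).as_rotvec(),3);t=np.round(1e3*D[:3,3],0 if n<0 else 1)
            out.append([*r.tolist(),*t.tolist()]);E=np.eye(4);E[:3,:3]=Rot.from_rotvec(r).as_matrix();E[:3,3]=t/1e3;C=C@E
    return out,C
E
python3 - <<'E'
from h import *
from rig import robot
T=Tm(robot.state());h=[.428,.2923,0.];G=tool_for(h,-97.5,0);P=G.copy();P[:3,3]-=.11*G[:3,2]
print(P.round(3),G.round(3))
for r in rows(T,[(P,12)])[0]:print(r)
E
```

```text
[[-0.107 -0.991 -0.075  0.439]
 [-0.812  0.131 -0.569  0.372]
 [ 0.574 -0.    -0.819  0.128]
 [ 0.     0.     0.     1.   ]] [[-0.107 -0.991 -0.075  0.43 ]
 [-0.812  0.131 -0.569  0.31 ]
 [ 0.574 -0.    -0.819  0.038]
 [ 0.     0.     0.     1.   ]]
[-0.003, 0.051, 0.011, -18.5, 1.1, 12.6]
[-0.004, 0.051, 0.011, -19.1, 1.4, 11.7]
[-0.003, 0.051, 0.011, -19.7, 1.4, 10.6]
[-0.004, 0.05, 0.01, -20.2, 1.7, 9.7]
[-0.003, 0.051, 0.011, -20.6, 1.9, 8.6]
[-0.003, 0.051, 0.011, -21.0, 2.0, 7.6]
[-0.004, 0.051, 0.011, -21.4, 2.3, 6.5]
[-0.003, 0.051, 0.011, -21.6, 2.4, 5.4]
[-0.004, 0.051, 0.011, -21.8, 2.7, 4.4]
[-0.003, 0.05, 0.011, -22.0, 3.0, 3.2]
[-0.003, 0.051, 0.01, -22.1, 3.1, 2.1]
[-0.004, 0.051, 0.011, -22.2, 3.4, 1.0]
```

Call:
send_rows:
  plan:
    - [-0.003, 0.051, 0.011, -18, 1, 13, 1]
    - [-0.004, 0.051, 0.011, -19, 1, 12, 1]
    - [-0.003, 0.051, 0.011, -20, 1, 11, 1]
    - [-0.004, 0.051, 0.011, -20, 2, 10, 1]
    - [-0.003, 0.051, 0.011, -21, 2, 9, 1]
    - [-0.003, 0.051, 0.011, -21, 2, 7, 1]
    - [-0.004, 0.051, 0.011, -21, 2, 6, 1]
    - [-0.003, 0.051, 0.011, -22, 2, 5, 1]
    - [-0.004, 0.051, 0.011, -22, 3, 4, 1]
    - [-0.003, 0.051, 0.011, -22, 3, 3, 1]
    - [-0.003, 0.05, 0.011, -22, 3, 2, 1]
    - [-0.004, 0.05, 0.011, -22, 3, 1, 1]
    - [0, 0, 0, 0, 0, 0, 1]
    - [0, 0, 0, 0, 0, 0, 1]

```text
time: 2.87
tcp_pos: [0.4382, 0.3746, 0.125]
orientation: [1.734, -1.97, 0.55]
force: [-0.5, -1.0, 0.6]
grip_width: 1.001
grip_force: 0.0
```

```bash
python3 - <<'E'
from h import *;import pickle
from rig import robot,viewer
w=viewer.read_camera("wrist");pickle.dump(w,open("w2.pkl","wb"));cv2.imwrite("pics/w2.png",w["pixels"][:,:,::-1])
s=robot.state();T=Tm(s);print(s["joint_positions"].round(3));h=[.428,.2923,0.];G=tool_for(h,-97.5,0)
print(delta(T,G,1), T[:3,3])
# check: predicted pixels vs second view
X=ax(-97.5);h=np.array(h)
for n,p in dict(tip=h+.08*X+[0,0,.003],heel=h+[0,0,.003],htop=h-.049*X+[0,0,.0826],grip=h-.0284*X+[0,0,.0531]).items():print(n,proj(w,p).round(1))
q=big(mask(w,(3,150,60),(18,255,255)));print("orange",cv2.boundingRect(q),cv2.minAreaRect(q))
E
```

```text
[ 1.155  0.604 -0.062  0.164 -1.499 -1.345]
(array([-0.00135091, -0.00224934,  0.00233164]), array([1.83895677e+00, 1.08627146e-01, 1.10015165e+02]), np.float64(0.20111583390120633)) [0.43872199 0.37408304 0.12670066]
tip [315.8 109.6]
heel [315.3 191.8]
htop [315.  222.3]
grip [315.2 204.9]
orange (297, 186, 33, 49) ((313.0, 210.0), (48.0, 32.0), 90.0)
```

View pics/w2.png

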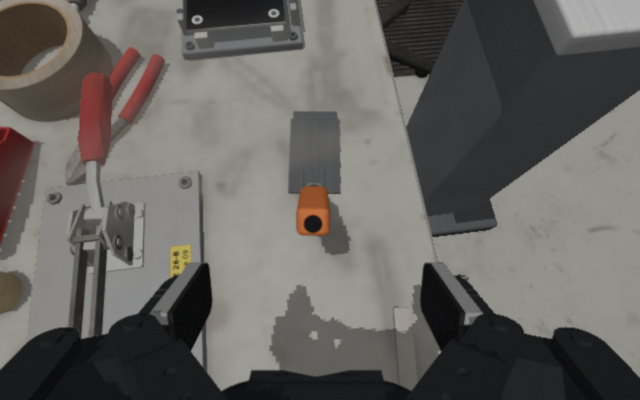

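The second view agrees with the estimate: blade tip at row ~111 and cols 294–339 (predicted 316,110), heel at row ~192, handle axis at col ~313. Next I go in and grip.

Call:
send_rows:
  plan:
    - [0, 0, 0, 0.4, 0, 22, 1]
    - [0, 0, 0, 0.4, 0, 22, 1]
    - [0, 0, 0, 0.4, 0, 22, 1]
    - [0, 0, 0, 0.3, 0, 22, 1]
    - [0, 0, 0, 0.3, 0, 22, 1]
    - [0, 0, 0, 0, 0, 0, 1]
    - [0, 0, 0, 0, 0, 0, -1]
    - [0, 0, 0, 0, 0, 0, -1]
    - [0, 0, 0, 0, 0, 0, -1]
    - [0, 0, 0, 0, 0, 0, -1]
    - [0, 0, 0, 0, 0, 0, -1]
    - [0, 0, 0, 0, 0, 0, -1]
    - [0, 0, 0, 0, 0, 0, -1]
    - [0, 0, 0, 0, 0, 0, -1]
    - [0, 0, 0, 0, 0, 0, -1]
    - [0, 0, 0, 0, 0, 0, -1]

```text
time: 4.25
tcp_pos: [0.4316, 0.3097, 0.0396]
orientation: [1.734, -1.978, 0.548]
force: [-2.1, 2.8, 5.8]
grip_width: 0.229
grip_force: 58.9
```

```bash
cat >>h.py <<'E'
import pickle,os
NO=np.array([.4776,.0385,0]);NY=-90.85
def lif(heel,yaw,tilt):
    x=ax(yaw);z=np.array([0,0,1.]);t=np.radians(tilt);X=np.cos(t)*x+np.sin(t)*z;Z=-np.sin(t)*x+np.cos(t)*z
    T=mk(X,np.cross(z,x),Z);T[:3,3]=heel;return T
def nestL(tx,tz,tilt,ty=0.):
    """lifter pose with tip underside at nest (tx,ty,tz) mm"""
    X=ax(NY);Y=np.cross([0,0,1.],X);L=lif([0,0,0],NY,tilt);L[:3,3]=NO+(X*tx+Y*ty)/1e3+[0,0,tz/1e3]-.08*L[:3,0];return L
def go(T,way): # way: lifter poses,n -> rows
    M=pickle.load(open("M.pkl","rb"));return rows(T,[(L@M,n) for L,n in way])
def tipnow(T):
    M=pickle.load(open("M.pkl","rb"));L=T@np.linalg.inv(M);p=L@[.08,0,0,1];X=ax(NY);d=p[:3]-NO
    return dict(tip=np.round([1e3*d@X,1e3*d@np.cross([0,0,1.],X),1e3*d[2]],1),tilt=np.degrees(np.arcsin(L[2,0])).round(2),yaw=(np.degrees(np.arctan2(L[1,0],L[0,0]))-NY).round(2),roll=np.degrees(np.arcsin(L[2,1])).round(2))
E
python3 - <<'E'
from h import *
from rig import robot
T=Tm(robot.state());L=lif([.428,.2923,0],-97.5,0);M=np.linalg.inv(L)@T;pickle.dump(M,open("M.pkl","wb"))
print(T[:3,3],tipnow(T))
U=L.copy();U[2,3]=.035
for r in go(T,[(U,3),(nestL(-118,30,0),6),(nestL(-116,14,0),4)])[0]:print(r)
E
```

```text
[0.43163915 0.30974773 0.03961876] {'tip': array([-173.6,  -62.6,    0. ]), 'tilt': np.float64(0.0), 'yaw': np.float64(-6.65), 'roll': np.float64(0.0)}
[-0.0, 0.0, 0.0, 6.7, -0.0, -9.6]
[-0.0, 0.0, 0.0, 6.7, -0.0, -9.5]
[-0.0, 0.0, 0.0, 6.7, -0.0, -9.6]
[0.011, -0.0, -0.016, 6.1, -9.6, 5.3]
[0.011, -0.0, -0.016, 6.3, -9.3, 5.5]
[0.011, -0.0, -0.016, 6.4, -9.3, 5.5]
[0.011, -0.0, -0.015, 6.6, -9.1, 5.6]
[0.011, -0.0, -0.016, 6.7, -8.9, 5.8]
[0.012, -0.0, -0.016, 6.9, -8.7, 5.8]
[-0.0, -0.0, -0.0, -1.9, 0.0, 3.6]
[-0.0, -0.0, -0.0, -1.9, 0.0, 3.5]
[-0.0, -0.0, -0.0, -1.9, 0.0, 3.6]
[-0.0, -0.0, -0.0, -1.9, 0.0, 3.5]
```

Call:
send_rows:
  plan:
    - [0, 0, 0, 6.7, 0, -9.6, -1]
    - [0, 0, 0, 6.7, 0, -9.6, -1]
    - [0, 0, 0, 6.7, 0, -9.6, -1]
    - [0.011, 0, -0.016, 6.1, -9.6, 5.3, -1]
    - [0.011, 0, -0.016, 6.3, -9.3, 5.5, -1]
    - [0.011, 0, -0.016, 6.4, -9.3, 5.5, -1]
    - [0.011, 0, -0.015, 6.6, -9.1, 5.6, -1]
    - [0.011, 0, -0.016, 6.7, -8.9, 5.8, -1]
    - [0.012, 0, -0.016, 6.9, -8.7, 5.8, -1]
    - [0, 0, 0, -1.9, 0, 3.6, -1]
    - [0, 0, 0, -1.9, 0, 3.5, -1]
    - [0, 0, 0, -1.9, 0, 3.6, -1]
    - [0, 0, 0, -1.9, 0, 3.5, -1]
    - [0, 0, 0, 0, 0, 0, -1]
    - [0, 0, 0, 0, 0, 0, -1]

```text
time: 5.5
tcp_pos: [0.4818, 0.2519, 0.0528]
orientation: [1.857, -1.884, 0.587]
force: [-1.2, 1.0, -1.9]
grip_width: 0.225
grip_force: 58.7
```

```bash
python3 - <<'E'
from h import *
from rig import robot,viewer
w=viewer.read_camera("wrist");e=viewer.read_camera("side");pickle.dump((w,e),open("w3.pkl","wb"))
T=Tm(robot.state());print(tipnow(T),T[:3,3])
im=np.zeros((560,800,3),np.uint8);a=cv2.resize(w["pixels"][0:280,200:420],(440,560));b=cv2.resize(e["pixels"][165:265,340:420],(360,450),interpolation=2)
im[:,:440]=a;im[:450,440:]=b;cv2.imwrite("pics/z3.png",im[:,:,::-1])
L=T@np.linalg.inv(pickle.load(open("M.pkl","rb")))
for p in((.08,.022,.003),(.08,-.022,.003),(0,.022,.003),(0,-.022,.003)):X=(L@[*p,1])[:3];print(p,proj(w,X).round(1),proj(e,X).round(1))
E
```

```text
{'tip': array([-115.9,   -0.2,   13.6]), 'tilt': np.float64(0.04), 'yaw': np.float64(0.0), 'roll': np.float64(-0.0)} [0.48192423 0.25211328 0.05310821]
(0.08, 0.022, 0.003) [282.6 120.8] [358.4 218.2]
(0.08, -0.022, 0.003) [353.1 120.8] [376.6 218.4]
(0, 0.022, 0.003) [278.1 247.5] [358.5 234.9]
(0, -0.022, 0.003) [357.8 247.6] [377.8 235.1]
```

View pics/z3.png

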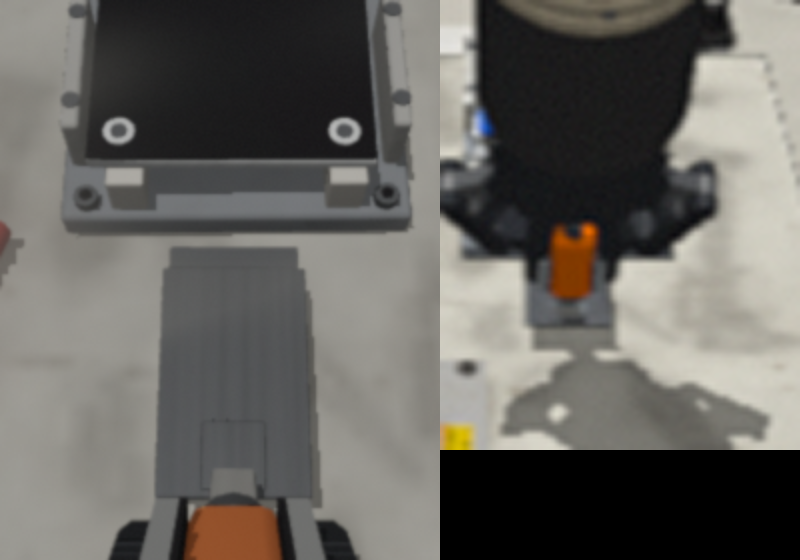

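The tip edge is at crop (172–298, 248). The rails' inner edges are at columns 145 and 328, so the blade is centred on the passage to within 1 mm. Next I insert it, raising it by 2 mm.

Call:
send_rows:
  plan:
    - [0, 0, 0, 5.7, 0, 3.7, -1]
    - [0, 0, 0, 5.7, 0, 3.7, -1]
    - [0, 0, 0, 5.7, 0, 3.7, -1]
    - [0, 0, 0, 5.7, 0, 3.7, -1]
    - [0, 0, 0, 5.7, 0, 3.7, -1]
    - [0, 0, 0, 5.7, 0, 3.7, -1]
    - [0, 0, 0, 5.7, 0, 3.7, -1]
    - [0, 0, 0, 5.7, 0, 3.7, -1]
    - [0, 0, 0, 5.7, 0, 3.7, -1]
    - [0, 0, 0, 5.7, 0, 3.7, -1]
    - [0, 0, 0, 0, 0, 0, -1]
    - [0, 0, 0, 0, 0, 0, -1]
    - [0, 0, 0, 0, 0, 0, -1]

```text
time: 6.68
tcp_pos: [0.4811, 0.1841, 0.0556]
orientation: [1.857, -1.886, 0.587]
force: [-0.4, -0.4, -1.6]
grip_width: 0.225
grip_force: 58.8
```

```bash
python3 - <<'E'
from h import *
from rig import robot,viewer
w=viewer.read_camera("wrist");s=robot.state();T=Tm(s);print(tipnow(T),s["force"],s["joint_positions"].round(3))
cv2.imwrite("pics/w4.png",w["pixels"][:,:,::-1])
# tip arc: pivot (-1,19), r, phi 0..; tilt ramps
t0=tipnow(T)["tip"];way=[]
# tip underside; upper edge leads. pre-lift to touch
for phi,n in((10,3),(20,3),(30,3),(40,3),(50,3)):
    a=np.radians(phi);r=48;x=1-r*np.cos(a);z=17+r*np.sin(a)
    way.append((nestL(x,z,min(25,phi*.6)),n)); print(phi,x.round(1),z.round(1), "z under at x=-103:",(z-(x+103)*np.tan(np.radians(min(25,phi*.6)))).round(1))
for r in go(T,way)[0]:print(r)
E
```

```text
{'tip': array([-48. ,   0. ,  15.9]), 'tilt': np.float64(0.02), 'yaw': np.float64(-0.01), 'roll': np.float64(0.01)} [ 0.05056928  0.05433679 -0.52187645] [ 0.979  0.521 -0.496  0.358 -1.11  -1.247]
10 -46.3 25.3 z under at x=-103: 19.4
20 -44.1 33.4 z under at x=-103: 20.9
30 -40.6 41.0 z under at x=-103: 20.7
40 -35.8 47.9 z under at x=-103: 17.9
50 -29.9 53.8 z under at x=-103: 19.7
[0.0, 0.035, -0.0, -0.7, 0.0, -0.1]
[0.0, 0.035, -0.0, -0.7, 0.0, -0.1]
[0.0, 0.034, -0.0, -0.7, 0.0, -0.1]
[0.0, 0.035, -0.0, -0.7, 0.0, 0.6]
[0.0, 0.035, -0.0, -0.7, 0.0, 0.5]
[0.0, 0.035, -0.0, -0.7, 0.0, 0.6]
[0.0, 0.035, -0.0, -0.3, 0.0, 1.3]
[0.0, 0.035, -0.0, -0.4, 0.0, 1.3]
[0.0, 0.035, -0.001, -0.4, 0.0, 1.2]
[0.0, 0.035, 0.0, -0.2, 0.0, 2.1]
[0.0, 0.035, 0.0, -0.3, 0.0, 2.1]
[0.0, 0.035, 0.0, -0.3, 0.1, 2.0]
[0.0, 0.006, 0.0, 2.2, -0.0, 1.0]
[0.0, 0.005, 0.0, 2.2, -0.0, 1.0]
[0.0, 0.006, 0.0, 2.2, -0.0, 1.1]
```

Call:
send_rows:
  plan:
    - [0, 0.035, 0, -0.7, 0, -0.1, -1]
    - [0, 0.035, 0, -0.7, 0, -0.1, -1]
    - [0, 0.035, 0, -0.7, 0, -0.1, -1]
    - [0, 0.035, 0, -0.7, 0, 0.6, -1]
    - [0, 0.035, 0, -0.7, 0, 0.5, -1]
    - [0, 0.035, 0, -0.7, 0, 0.6, -1]
    - [0, 0.035, 0, -0.3, 0, 1.3, -1]
    - [0, 0.035, 0, -0.4, 0, 1.3, -1]
    - [0, 0.035, 0, -0.4, 0, 1.2, -1]
    - [0, 0.035, 0, -0.2, 0, 2.1, -1]
    - [0, 0.035, 0, -0.3, 0, 2.1, -1]
    - [0, 0.035, 0, -0.3, 0, 2, -1]
    - [0, 0.006, 0, 2.2, 0, 1, -1]
    - [0, 0.006, 0, 2.2, 0, 1, -1]
    - [0, 0.006, 0, 2.2, 0, 1, -1]

```text
time: 7.98
tcp_pos: [0.4808, 0.1731, 0.0486]
orientation: [1.568, -1.593, 0.909]
force: [-0.6, -0.3, -4.0]
grip_width: 0.226
grip_force: 58.8
```

```bash
python3 - <<'E'
from h import *
from rig import robot,viewer
s=robot.state();T=Tm(s);print(tipnow(T),s["force"],s["joint_positions"].round(3))
c,e,w=[viewer.read_camera(n) for n in("scene","side","wrist")]
im=np.zeros((560,800,3),np.uint8);im[:400,:440]=w["pixels"][:,100:540]
a=cv2.resize(c["pixels"][130:250,340:460],(360,360),interpolation=2);im[:360,440:]=a
b=cv2.resize(e["pixels"][150:216,330:420],(270,198),interpolation=2);im[360:558,500:770]=b
cv2.imwrite("pics/z5.png",im[:,:,::-1])
E
```

```text
{'tip': array([-29.3,  -0.3,  54.3]), 'tilt': np.float64(25.16), 'yaw': np.float64(-0.06), 'roll': np.float64(0.0)} [-0.58292084 -0.34809871 -4.00923075] [ 1.049  0.77  -0.406  0.441 -1.402 -1.381]
```

View pics/z5.png

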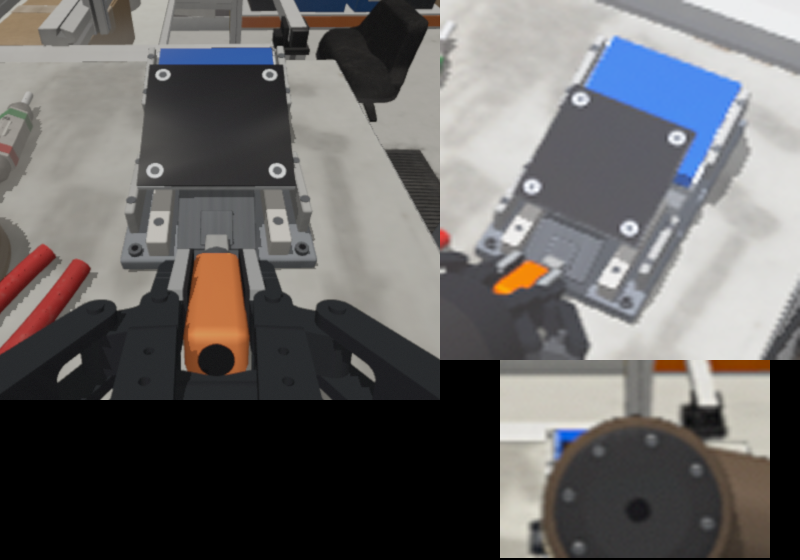

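The plate is up on the blade with its black face still towards the cameras. The holes are at wrist (263,75), (370,75), (255,170) and (378,170), and at scene (386.7,163), (419,176), (370.7,192) and (403,206). I'll triangulate its tilt.

```bash
python3 - <<'E'
from h import *
from rig import robot,viewer
c,w=[viewer.read_camera(n) for n in("scene","wrist")]
Y=np.cross([0,0,1.],ax(NY))
for n,a,b in(("far L",(263,75),(580,99)),("far R",(370,75),(677,138)),("near L",(255,170),(532,186)),("near R",(378,170),(629,228))):
    X,r=tri((w,a),(c,(340+(b[0]-441)/3,130+(b[1]-1)/3)));d=(X-NO)*1e3;print(n,[(d@ax(NY)).round(1),(d@Y).round(1),d[2].round(1)],np.round(r,1))
E
```

```text
far L [np.float64(-6.5), np.float64(34.5), np.float64(74.3)] [0.5 0.5]
far R [np.float64(-3.4), np.float64(-34.4), np.float64(72.1)] [1. 1.]
near L [np.float64(-77.9), np.float64(33.0), np.float64(56.6)] [0.8 0.8]
near R [np.float64(-70.7), np.float64(-34.1), np.float64(49.1)] [1.3 1.3]
```

The plate's far edge is the higher one. The tip went past the plate's centre, so the plate is riding on the blade like a spatula. I'll reverse the path to lay it back on the rails, then use a shallower insertion with the tip well short of the centre.

```bash
python3 - <<'E'
from h import *
from rig import robot
T=Tm(robot.state());print(tipnow(T));way=[]
for phi,n in((40,4),(30,4),(20,4),(10,4)):
    a=np.radians(phi);r=48;x=1-r*np.cos(a);z=17+r*np.sin(a);way.append((nestL(x,z,min(25,phi*.6)),n))
way.append((nestL(-48,15,0),4))
for r in go(T,way)[0]:print(r)
E
```

```text
{'tip': array([-29.6,  -0.1,  54.4]), 'tilt': np.float64(25.06), 'yaw': np.float64(-0.08), 'roll': np.float64(0.04)}
[0.0, -0.005, -0.0, -1.8, 0.0, -0.8]
[0.0, -0.004, -0.001, -1.7, 0.0, -0.8]
[0.0, -0.005, 0.0, -1.8, 0.0, -0.7]
[0.001, -0.005, -0.0, -1.8, 0.0, -0.8]
[-0.0, -0.026, 0.0, 0.3, -0.0, -1.5]
[-0.0, -0.026, 0.0, 0.3, -0.0, -1.6]
[-0.0, -0.026, 0.0, 0.2, -0.0, -1.5]
[-0.0, -0.026, 0.0, 0.2, -0.0, -1.5]
[-0.0, -0.026, 0.0, 0.3, -0.0, -1.0]
[-0.0, -0.026, 0.0, 0.3, -0.0, -0.9]
[-0.0, -0.027, 0.0, 0.3, -0.0, -1.0]
[-0.0, -0.026, 0.0, 0.3, -0.0, -1.0]
[-0.0, -0.026, 0.0, 0.5, -0.0, -0.4]
[-0.0, -0.026, 0.0, 0.6, -0.0, -0.4]
[-0.0, -0.027, 0.0, 0.5, -0.0, -0.4]
[-0.001, -0.026, 0.0, 0.5, -0.0, -0.4]
[0.0, -0.026, 0.0, 0.4, -0.0, 0.3]
[0.0, -0.026, 0.0, 0.4, -0.0, 0.3]
[0.0, -0.026, 0.0, 0.3, -0.0, 0.2]
[0.0, -0.026, 0.0, 0.4, -0.0, 0.3]
```

Call:
send_rows:
  plan:
    - [0, -0.005, 0, -1.8, 0, -0.8, -1]
    - [0, -0.005, 0, -1.8, 0, -0.8, -1]
    - [0, -0.005, 0, -1.8, 0, -0.8, -1]
    - [0, -0.005, 0, -1.8, 0, -0.8, -1]
    - [0, -0.026, 0, 0.3, 0, -1.5, -1]
    - [0, -0.026, 0, 0.3, 0, -1.5, -1]
    - [0, -0.026, 0, 0.2, 0, -1.5, -1]
    - [0, -0.026, 0, 0.2, 0, -1.5, -1]
    - [0, -0.026, 0, 0.3, 0, -1, -1]
    - [0, -0.026, 0, 0.3, 0, -1, -1]
    - [0, -0.026, 0, 0.3, 0, -1, -1]
    - [0, -0.026, 0, 0.3, 0, -1, -1]
    - [0, -0.026, 0, 0.5, 0, -0.4, -1]
    - [0, -0.026, 0, 0.5, 0, -0.4, -1]
    - [0, -0.026, 0, 0.5, 0, -0.4, -1]
    - [0, -0.026, 0, 0.5, 0, -0.4, -1]
    - [0, -0.026, 0, 0.4, 0, 0.3, -1]
    - [0, -0.026, 0, 0.4, 0, 0.3, -1]
    - [0, -0.026, 0, 0.4, 0, 0.3, -1]
    - [0, -0.026, 0, 0.4, 0, 0.3, -1]

```text
time: 9.9
tcp_pos: [0.4809, 0.1841, 0.0541]
orientation: [1.857, -1.885, 0.587]
force: [0.5, -0.1, -2.0]
grip_width: 0.23
grip_force: 58.8
```

```bash
cat >>h.py <<'E'
def holes(c,box,thr=110):
    """bright blobs enclosed in the dark plate"""
    x0,y0,x1,y1=box;g=cv2.cvtColor(c["pixels"],cv2.COLOR_RGB2GRAY)[y0:y1,x0:x1]
    g=cv2.resize(g,None,fx=4,fy=4,interpolation=cv2.INTER_CUBIC);m=(g<75).astype(np.uint8)
    q=cv2.convexHull(big(cv2.morphologyEx(m,cv2.MORPH_OPEN,np.ones((5,5)))));k=np.zeros_like(m);cv2.drawContours(k,[q],-1,1,-1)
    k=cv2.erode(k,np.ones((9,9)));n,_,st,ce=cv2.connectedComponentsWithStats(((g>thr)&(k>0)).astype(np.uint8))
    return [((ce[i]-1.5)/4+[x0,y0]).round(1).tolist()+[int(st[i,4])] for i in range(1,n) if st[i,4]>60],((q[:,0]-1.5)/4+[x0,y0])
E
python3 - <<'E'
from h import *
from rig import robot,viewer
s=robot.state();print(tipnow(Tm(s)),s["force"])
c,w=[viewer.read_camera(n) for n in("scene","wrist")]
cv2.imwrite("pics/s6.png",c["pixels"][:,:,::-1]);cv2.imwrite("pics/w6.png",w["pixels"][:,:,::-1])
Y=np.cross([0,0,1.],ax(NY))
for n,cam,bx in(("scene",c,(340,130,460,250)),("wrist",w,(180,0,460,220))):
    H,_=holes(cam,bx)
    for h in H:
        d=(plane(cam,h,.029)-NO)*1e3;print(n,h,(d@ax(NY)).round(1),(d@Y).round(1))
E
```

```text
{'tip': array([-47.8,  -0.2,  14.6]), 'tilt': np.float64(0.03), 'yaw': np.float64(-0.02), 'roll': np.float64(-0.01)} [ 0.51728683 -0.11394658 -1.99334618]
scene [381.7, 182.0, 96] -18.5 33.1
scene [410.9, 194.2, 112] -18.5 -31.9
wrist [259.5, 62.0, 2338] -12.3 36.3
wrist [371.4, 62.0, 2319] -12.4 -33.7
wrist [253.0, 167.6, 3247] -84.4 36.3
wrist [377.6, 167.6, 3154] -84.4 -33.7
```

The plate is back on the rails, with its hole centres giving a centre of (-48, +1) mm. I'll withdraw the tip to x = -70 mm and tip from there.

```bash
python3 - <<'E'
from h import *
from rig import robot
T=Tm(robot.state());way=[(nestL(-70,15,0),4)]
rep=[]
for phi in(8,16,24,32,40,50,60,70,80,88,95,102):
    a=np.radians(phi);k=min(1,phi/30);xp=-2+4*k;zp=24-6*k;r=68;th=min(25,phi*.7) if phi<=50 else 25
    xt=xp-r*np.cos(a);zt=zp+r*np.sin(a);t=np.radians(th);x=xt+3*np.sin(t);z=zt-3*np.cos(t)
    way.append((nestL(x,z,th),3));rep.append((phi,round(x,1),round(z,1),th,round(z-(x+103)*np.tan(t),1)))
print(rep)
for i,r in enumerate(go(T,way)[0]):print(i,r)
E
```

```text
[(8, np.float64(-68.0), np.float64(28.9), 5.6, np.float64(25.4)), (16, np.float64(-64.6), np.float64(36.6), 11.2, np.float64(29.0)), (24, np.float64(-60.1), np.float64(44.0), 16.799999999999997, np.float64(31.0)), (32, np.float64(-54.5), np.float64(51.3), 22.4, np.float64(31.3)), (40, np.float64(-48.8), np.float64(59.0), 25, np.float64(33.7)), (50, np.float64(-40.4), np.float64(67.4), 25, np.float64(38.2)), (60, np.float64(-30.7), np.float64(74.2), 25, np.float64(40.5)), (70, np.float64(-20.0), np.float64(79.2), 25, np.float64(40.5)), (80, np.float64(-8.5), np.float64(82.2), 25, np.float64(38.2)), (88, np.float64(0.9), np.float64(83.2), 25, np.float64(34.8)), (95, np.float64(9.2), np.float64(83.0), 25, np.float64(30.7)), (102, np.float64(17.4), np.float64(81.8), 25, np.float64(25.6))]
0 [0.0, -0.0, -0.0, -4.6, -0.0, -3.2]
1 [0.0, -0.0, -0.001, -4.7, -0.1, -3.2]
2 [0.0, -0.0, 0.0, -4.6, -0.0, -3.3]
3 [0.0, -0.0, -0.0, -4.6, -0.1, -3.2]
4 [0.0, 0.032, -0.0, 0.4, 0.0, -1.4]
5 [0.0, 0.033, -0.0, 0.5, 0.0, -1.4]
6 [0.0, 0.032, -0.0, 0.5, 0.0, -1.3]
7 [0.0, 0.033, -0.0, -0.3, 0.0, 0.8]
8 [
[... 481 characters left out ...]
, 1.0]
21 [-0.0, -0.0, 0.0, 3.8, -0.0, 1.1]
22 [-0.0, -0.0, 0.0, 3.6, -0.0, 1.7]
23 [-0.0, -0.0, 0.0, 3.6, -0.0, 1.6]
24 [-0.0, -0.0, 0.0, 3.6, -0.0, 1.7]
25 [-0.0, -0.0, 0.0, 3.2, -0.0, 2.3]
26 [-0.0, -0.0, 0.0, 3.2, -0.0, 2.2]
27 [-0.0, -0.0, 0.0, 3.3, -0.0, 2.3]
28 [-0.0, -0.0, 0.0, 2.8, -0.0, 2.8]
29 [-0.0, -0.0, 0.0, 2.8, -0.0, 2.8]
30 [-0.0, -0.0, 0.0, 2.8, -0.0, 2.7]
31 [-0.0, -0.0, 0.0, 1.8, 0.0, 2.6]
32 [-0.0, -0.0, 0.0, 1.9, 0.0, 2.5]
33 [-0.0, -0.0, 0.0, 1.8, 0.0, 2.6]
34 [-0.0, -0.0, 0.0, 1.3, 0.0, 2.4]
35 [-0.0, -0.0, 0.0, 1.4, 0.0, 2.5]
36 [-0.0, -0.0, 0.0, 1.3, 0.0, 2.4]
37 [-0.0, -0.0, 0.0, 1.0, 0.0, 2.6]
38 [-0.0, -0.0, 0.0, 1.0, 0.0, 2.6]
39 [-0.0, -0.0, 0.0, 1.0, 0.0, 2.5]
```

Call:
send_rows:
  plan:
    - [0, 0, 0, -4.6, 0, -3.2, -1]
    - [0, 0, 0, -4.6, 0, -3.2, -1]
    - [0, 0, 0, -4.6, 0, -3.2, -1]
    - [0, 0, 0, -4.6, 0, -3.2, -1]
    - [0, 0.032, 0, 0.5, 0, -1.4, -1]
    - [0, 0.033, 0, 0.5, 0, -1.4, -1]
    - [0, 0.032, 0, 0.5, 0, -1.4, -1]
    - [0, 0.033, 0, -0.3, 0, 0.8, -1]
    - [0, 0.032, 0, -0.3, 0, 0.8, -1]
    - [0, 0.033, 0, -0.3, 0, 0.8, -1]
    - [0, 0.033, 0, 0, 0, 1.4, -1]
    - [0, 0.032, 0, 0, 0, 1.4, -1]
    - [0, 0.033, 0, 0, 0, 1.4, -1]
    - [0, 0.032, 0, 0.2, 0, 2, -1]
    - [0, 0.033, 0, 0.2, 0, 2, -1]
    - [0, 0.032, 0, 0.2, 0, 2, -1]
    - [0, 0.015, 0, 1.9, 0, 1.1, -1]
    - [0, 0.016, 0, 1.9, 0, 1.1, -1]
    - [0, 0.015, 0, 1.9, 0, 1.1, -1]
    - [0, 0, 0, 0, 0, 0, -1]

```text
time: 11.67
tcp_pos: [0.481, 0.1925, 0.0531]
orientation: [1.567, -1.592, 0.909]
force: [-1.0, 0.6, -1.7]
grip_width: 0.224
grip_force: 58.9
```

```bash
python3 - <<'E'
from h import *
from rig import robot,viewer
s=robot.state();print(tipnow(Tm(s)),s["force"])
c,w=[viewer.read_camera(n) for n in("scene","wrist")]
cv2.imwrite("pics/s7.png",c["pixels"][:,:,::-1]);cv2.imwrite("pics/w7.png",w["pixels"][:,:,::-1])
print([h for h in holes(c,(340,130,460,250))[0]]);H,q=holes(w,(180,0,460,260));print(H);print(cv2.minAreaRect(q.astype(np.float32)))
m=mask(c,(105,120,60),(125,255,255),(350,130,450,240));print("blue area",cv2.countNonZero(m))
E
```

```text
{'tip': array([-48.7,  -0.3,  58.9]), 'tilt': np.float64(25.23), 'yaw': np.float64(-0.06), 'roll': np.float64(-0.01)} [-1.03913973  0.6486796  -1.6504559 ]
[[357.5, 230.9, 677], [368.6, 245.9, 70]]
[[393.4, 19.8, 2329], [419.7, 60.6, 18387], [363.1, 34.2, 2405], [376.8, 44.7, 531]]
((400.61041259765625, 56.310272216796875), (120.00040435791016, 83.73664855957031), 1.6576147079467773)
blue area 1755
```

```bash
cat >>h.py <<'E'
def N2W(p): X=ax(NY);return NO+(X*p[0]+np.cross([0,0,1.],X)*p[1])/1e3+[0,0,p[2]/1e3]
E
python3 - <<'E'
from h import *
c0=pickle.load(open("c0.pkl","rb"))["scene"]
im=cv2.imread("pics/s7.png");g=cv2.cvtColor(im,cv2.COLOR_BGR2GRAY)
for phi in(0,30,40,50):
    a=np.radians(phi);n=np.array([np.sin(a),0,np.cos(a)])*5
    P=[np.array([2-u*np.cos(a),y,18+u*np.sin(a)])+n for u,y in((92,45),(92,-45),(0,-45),(0,45),(82,35),(82,-35))]
    print(phi,[proj(c0,N2W(p)).round(0).astype(int).tolist() for p in P])
m=((g<75)).astype(np.uint8);k=np.zeros_like(m);k[135:215,370:445]=m[135:215,370:445]
q=big(k);print(cv2.approxPolyDP(cv2.convexHull(q),2,True)[:,0].tolist(),cv2.contourArea(q))
# bright spots (screw rings) in dark region
for y in range(140,215,5): print(y,g[y,360:446:5].tolist())
E
```

```text
0 [[360, 204], [402, 222], [420, 192], [380, 176], [367, 203], [399, 217]]
30 [[366, 184], [408, 202], [421, 192], [381, 175], [372, 185], [405, 199]]
40 [[369, 176], [412, 194], [421, 192], [381, 175], [375, 178], [408, 192]]
50 [[372, 169], [415, 186], [421, 192], [381, 175], [378, 171], [411, 185]]
[[375, 179], [380, 177], [416, 193], [411, 195]] 177.5
140 [191, 193, 196, 189, 192, 195, 192, 218, 216, 215, 219, 224, 168, 135, 147, 148, 149, 150]
145 [186, 188, 188, 193, 197, 191, 159, 173, 134, 136, 196, 214, 219, 222, 201, 136, 139, 147]
150 [189, 191, 196, 195, 195, 190, 185, 134, 134, 133, 134, 133, 165, 217, 223, 224, 224, 210]
155 [197, 198, 189, 203, 198, 223, 152, 134, 134, 134, 134, 133, 133, 132, 133, 197, 223, 225]
160 [196, 199, 211, 210, 188, 128, 134, 133, 133, 133, 133, 132, 132, 133, 132, 132, 203, 220]
165 [202, 215, 221, 210, 130, 141, 134, 134, 134, 133, 133, 133, 133, 134, 134, 136, 163, 202]
170 [217, 222, 224, 218, 202, 135, 134, 134, 134, 134, 134, 134, 133, 134, 133, 216, 162, 195]
175 [221, 221, 221, 226, 110, 136, 134, 134, 134, 135, 134, 134, 133, 134, 136, 184, 129, 217]
180 [222, 222, 113, 95, 72, 71, 111, 137, 135, 135, 133, 135, 134, 134, 217, 117, 149, 223]
185 [222, 223, 143, 172, 217, 71, 71, 71, 75, 109, 135, 134, 134, 136, 111, 137, 151, 224]
190 [216, 218, 111, 213, 92, 93, 218, 94, 71, 70, 71, 118, 133, 232, 113, 130, 214, 221]
195 [194, 108, 217, 153, 124, 92, 91, 89, 138, 179, 87, 100, 227, 120, 132, 194, 196, 218]
200 [165, 118, 222, 136, 137, 137, 137, 98, 116, 115, 100, 126, 126, 126, 215, 196, 193, 195]
205 [112, 166, 166, 137, 136, 135, 137, 123, 115, 160, 148, 126, 176, 224, 220, 214, 195, 193]
210 [163, 237, 133, 134, 135, 135, 136, 114, 125, 161, 114, 159, 138, 217, 217, 201, 189, 211]
```

The dark sliver at (375,179)–(416,193) matches a plate tipped to about 40° in the groove. I'll continue the arc.

Call:
send_rows:
  plan:
    - [0, 0, 0, 3.8, 0, 1, -1]
    - [0, 0, 0, 3.8, 0, 1, -1]
    - [0, 0, 0, 3.8, 0, 1, -1]
    - [0, 0, 0, 3.6, 0, 1.7, -1]
    - [0, 0, 0, 3.6, 0, 1.7, -1]
    - [0, 0, 0, 3.6, 0, 1.7, -1]
    - [0, 0, 0, 3.2, 0, 2.3, -1]
    - [0, 0, 0, 3.2, 0, 2.3, -1]
    - [0, 0, 0, 3.2, 0, 2.3, -1]
    - [0, 0, 0, 2.8, 0, 2.8, -1]
    - [0, 0, 0, 2.8, 0, 2.8, -1]
    - [0, 0, 0, 2.8, 0, 2.8, -1]
    - [0, 0, 0, 1.8, 0, 2.6, -1]
    - [0, 0, 0, 1.8, 0, 2.6, -1]
    - [0, 0, 0, 1.8, 0, 2.6, -1]
    - [0, 0, 0, 1.3, 0, 2.4, -1]
    - [0, 0, 0, 1.3, 0, 2.4, -1]
    - [0, 0, 0, 1.3, 0, 2.4, -1]
    - [0, 0, 0, 0, 0, 0, -1]
    - [0, 0, 0, 0, 0, 0, -1]

```text
time: 13.43
tcp_pos: [0.4802, 0.1348, 0.0768]
orientation: [1.568, -1.593, 0.908]
force: [0.3, 1.4, -1.3]
grip_width: 0.226
grip_force: 58.9
```

```bash
cat >chk.py <<'E'
from h import *
from rig import robot,viewer
import sys
s=robot.state();print(tipnow(Tm(s)),s["force"].round(2))
c,w,e=[viewer.read_camera(n) for n in("scene","wrist","side")];pickle.dump((c,w,e),open(f"{sys.argv[1]}.pkl","wb"))
m=mask(c,(105,120,60),(125,255,255),(350,130,450,240));print("blue area",cv2.countNonZero(m))
g=cv2.cvtColor(c["pixels"],cv2.COLOR_RGB2GRAY)
for phi in(90,100,110,165):
    a=np.radians(phi);n=np.array([np.sin(a),0,np.cos(a)])*0
    o=[2,18] if phi<120 else [-8,24+2]
    P=[np.array([o[0]-u*np.cos(a),y,o[1]+u*np.sin(a)])+n for u,y in((92,45),(92,-45),(0,-45),(0,45))]
    print(phi,[proj(c,N2W(p)).round(0).astype(int).tolist() for p in P])
for y in range(110,215,6): print(y,g[y,360:450:5].tolist())
E
python3 chk.py c8
```

```text
{'tip': array([ 9. , -0.3, 82.5]), 'tilt': np.float64(25.14), 'yaw': np.float64(-0.06), 'roll': np.float64(0.01)} [ 0.26  1.41 -1.33]
blue area 140
90 [[385, 145], [428, 162], [420, 194], [380, 177]]
100 [[389, 141], [431, 157], [420, 194], [380, 177]]
110 [[392, 138], [434, 154], [420, 194], [380, 177]]
165 [[398, 144], [437, 160], [419, 194], [379, 178]]
110 [147, 190, 234, 236, 236, 236, 234, 233, 233, 234, 236, 215, 224, 143, 211, 210, 213, 230]
116 [136, 143, 146, 146, 148, 232, 236, 237, 236, 235, 234, 233, 227, 206, 194, 198, 231, 231]
122 [217, 217, 159, 133, 145, 147, 149, 148, 222, 237, 238, 237, 236, 233, 232, 232, 231, 221]
128 [197, 192, 193, 195, 209, 205, 134, 144, 146, 149, 149, 160, 236, 237, 237, 237, 234, 232]
134 [188, 191, 192, 191, 191, 189, 192, 195, 211, 146, 139, 146, 148, 149, 150, 235, 237, 237]
140 [190, 193, 195, 189, 190, 194, 191, 221, 215, 214, 219, 223, 167, 133, 146, 148, 148, 149]
146 [183, 187, 186, 192, 193, 189, 180, 185, 218, 218, 215, 212, 215, 221, 219, 162, 132, 146]
152 [192, 188, 190, 197, 195, 189, 216, 215, 217, 217, 216, 215, 218, 219, 2
[... 245 characters left out ...]
39, 142, 139, 140, 142, 218, 217, 217, 130, 203, 161, 193]
176 [219, 219, 219, 223, 204, 188, 140, 138, 138, 142, 165, 217, 217, 213, 108, 134, 142, 218]
182 [222, 224, 213, 172, 235, 136, 138, 139, 138, 139, 160, 204, 217, 96, 231, 114, 148, 222]
188 [217, 215, 108, 226, 149, 137, 139, 135, 139, 150, 160, 189, 218, 178, 114, 137, 216, 220]
194 [72, 77, 150, 65, 157, 162, 172, 139, 136, 135, 167, 217, 141, 118, 130, 164, 192, 218]
200 [76, 76, 137, 154, 153, 157, 75, 130, 114, 115, 143, 126, 124, 125, 214, 194, 191, 193]
206 [80, 73, 71, 70, 63, 64, 73, 91, 112, 236, 166, 212, 167, 222, 219, 213, 195, 192]
212 [76, 75, 68, 66, 76, 65, 70, 77, 228, 236, 187, 111, 187, 218, 215, 194, 192, 216]
```

Call:
send_rows:
  plan:
    - [0, 0, 0, 1.5, 0, 2.6, -1]
    - [0, 0, 0, 1.5, 0, 2.6, -1]
    - [0, 0, 0, 1.5, 0, 2.6, -1]
    - [0, 0, 0, 1.5, 0, 2.6, -1]
    - [0, 0, 0, 1.5, 0, 2.6, -1]
    - [0, 0, 0, 1.5, 0, 2.6, -1]
    - [0, 0, 0, 0, 0, 0, -1]
    - [0, 0, 0, 0, 0, 0, -1]
    - [0, 0, 0, 0, 0, 0, -1]
    - [0, 0, 0, 0, 0, 0, -1]
    - [0, 0, 0, 0, 0, 0, -1]
    - [0, 0, 0, 0, 0, 0, -1]

```text
time: 14.58
tcp_pos: [0.4799, 0.1171, 0.0768]
orientation: [1.568, -1.593, 0.909]
force: [-0.6, -0.7, -1.5]
grip_width: 0.231
grip_force: 58.9
```

```bash
python3 chk.py c9
```

```text
{'tip': array([26.7, -0.2, 82.5]), 'tilt': np.float64(25.13), 'yaw': np.float64(-0.05), 'roll': np.float64(0.01)} [-0.59 -0.74 -1.49]
blue area 224
90 [[385, 145], [428, 162], [420, 194], [380, 177]]
100 [[389, 141], [431, 157], [420, 194], [380, 177]]
110 [[392, 138], [434, 154], [420, 194], [380, 177]]
165 [[398, 144], [437, 160], [419, 194], [379, 178]]
110 [145, 188, 233, 235, 235, 235, 232, 232, 231, 233, 235, 214, 222, 142, 209, 207, 211, 228]
116 [135, 142, 145, 146, 147, 230, 235, 235, 235, 233, 232, 232, 226, 203, 192, 195, 230, 229]
122 [215, 215, 158, 131, 143, 146, 148, 147, 222, 235, 236, 236, 235, 232, 231, 231, 230, 220]
128 [195, 190, 191, 192, 208, 203, 133, 143, 145, 148, 147, 158, 234, 236, 236, 236, 233, 231]
134 [186, 190, 189, 190, 189, 188, 191, 193, 208, 145, 139, 147, 149, 149, 149, 233, 236, 236]
140 [187, 189, 191, 187, 188, 192, 189, 216, 215, 213, 217, 222, 167, 135, 146, 148, 148, 148]
146 [181, 185, 185, 189, 191, 187, 150, 156, 140, 133, 162, 208, 215, 220, 218, 163, 132, 146]
152 [191, 186, 188, 195, 193, 187, 124, 245, 245, 246, 246, 153, 135, 157, 2
[... 234 characters left out ...]
198, 246, 201, 143, 138, 140, 144, 242, 246, 246, 245, 214, 160, 191]
176 [217, 218, 218, 222, 244, 242, 139, 140, 138, 142, 140, 246, 246, 246, 138, 143, 141, 217]
182 [218, 222, 211, 171, 232, 135, 131, 134, 136, 139, 179, 178, 246, 189, 230, 115, 147, 221]
188 [78, 77, 79, 175, 68, 155, 193, 141, 140, 143, 179, 231, 246, 224, 116, 135, 216, 219]
194 [82, 77, 77, 100, 155, 142, 125, 83, 136, 135, 157, 245, 143, 119, 130, 164, 192, 216]
200 [81, 79, 75, 74, 71, 68, 74, 78, 101, 116, 142, 126, 126, 127, 213, 193, 190, 191]
206 [77, 76, 75, 69, 69, 79, 71, 74, 81, 235, 165, 209, 166, 220, 217, 211, 194, 191]
212 [74, 74, 71, 67, 65, 69, 93, 115, 75, 98, 186, 112, 186, 217, 213, 192, 190, 215]
```

Blue is visible only above row ~146 and the plate area has gone bright, so the plate has fallen onto the rest. Next I retract and put the lifter back.

```bash
python3 - <<'E'
from h import *
from rig import robot
T=Tm(robot.state());print(T[:3,3]);L=lambda z:lif([.430,.2925,z],-97.5,0)
o,_=go(T,[(nestL(-125,85,25),8),(nestL(-135,60,0),5),(L(.03),6),(L(.002),5)])
for r in o:print(r)
E
```

```text
[0.47989935 0.11698789 0.07683323]
[0.0, -0.0, -0.0, -9.2, -0.0, -16.6]
[0.0, -0.001, -0.0, -9.1, -0.0, -16.7]
[0.0, 0.0, -0.0, -9.2, -0.1, -16.6]
[0.0, -0.0, -0.0, -9.2, 0.0, -16.6]
[0.0, -0.0, -0.0, -9.2, -0.0, -16.6]
[0.0, -0.001, -0.0, -9.1, -0.0, -16.6]
[0.001, -0.0, -0.001, -9.2, -0.1, -16.6]
[-0.0, -0.0, 0.0, -9.2, -0.0, -16.6]
[-0.0, -0.087, 0.0, 3.2, -0.0, -2.4]
[-0.0, -0.088, 0.0, 3.0, -0.0, -2.7]
[-0.0, -0.087, 0.001, 2.8, -0.0, -3.0]
[-0.0, -0.087, -0.0, 2.4, -0.0, -3.2]
[-0.0, -0.088, 0.0, 2.2, -0.0, -3.4]
[-0.011, 0.0, 0.016, -8.0, 8.2, 0.5]
[-0.011, 0.0, 0.016, -8.0, 8.4, 0.5]
[-0.011, 0.0, 0.016, -7.7, 8.4, 0.7]
[-0.012, 0.0, 0.015, -7.7, 8.6, 0.7]
[-0.011, 0.0, 0.016, -7.5, 8.7, 0.9]
[-0.011, 0.0, 0.016, -7.4, 8.7, 0.9]
[0.0, 0.0, 0.0, -3.2, 0.0, 4.6]
[0.0, 0.0, 0.0, -3.2, 0.0, 4.6]
[0.0, 0.0, 0.0, -3.2, 0.0, 4.6]
[0.0, 0.0, 0.0, -3.2, 0.1, 4.6]
[0.0, 0.0, 0.0, -3.2, -0.0, 4.5]
```

Call:
send_rows:
  plan:
    - [0, 0, 0, -9.2, 0, -16.6, -1]
    - [0, 0, 0, -9.2, 0, -16.6, -1]
    - [0, 0, 0, -9.2, 0, -16.6, -1]
    - [0, 0, 0, -9.2, 0, -16.6, -1]
    - [0, 0, 0, -9.2, 0, -16.6, -1]
    - [0, 0, 0, -9.2, 0, -16.6, -1]
    - [0, 0, 0, -9.2, 0, -16.6, -1]
    - [0, 0, 0, -9.2, 0, -16.6, -1]
    - [0, -0.087, 0, 3.2, 0, -2.4, -1]
    - [0, -0.088, 0, 3, 0, -2.7, -1]
    - [0, -0.088, 0, 2.8, 0, -3, -1]
    - [0, -0.088, 0, 2.4, 0, -3.2, -1]
    - [0, -0.088, 0, 2.2, 0, -3.4, -1]
    - [-0.011, 0, 0.016, -8, 8.2, 0.5, -1]
    - [-0.011, 0, 0.016, -8, 8.4, 0.5, -1]
    - [-0.011, 0, 0.016, -7.7, 8.4, 0.7, -1]
    - [-0.012, 0, 0.016, -7.7, 8.6, 0.7, -1]
    - [-0.011, 0, 0.016, -7.5, 8.7, 0.9, -1]
    - [-0.011, 0, 0.016, -7.4, 8.7, 0.9, -1]
    - [0, 0, 0, 0, 0, 0, -1]

```text
time: 16.4
tcp_pos: [0.432, 0.3112, 0.0672]
orientation: [1.731, -1.977, 0.548]
force: [0.5, -0.9, -1.1]
grip_width: 0.228
grip_force: 59.0
```

```bash
python3 - <<'E'
from h import *
from rig import robot
s=robot.state();T=Tm(s);print(T[:3,3],tipnow(T),s["force"])
L=lambda z:lif([.430,.2925,z],-97.5,0)
for r in go(T,[(L(.001),5)])[0]:print(r)
E
```

```text
[0.43197598 0.31122584 0.06722829] {'tip': array([-175. ,  -62.5,   27.8]), 'tilt': np.float64(0.13), 'yaw': np.float64(-6.74), 'roll': np.float64(-0.07)} [ 0.51525409 -0.9202932  -1.05011659]
[0.0, -0.0, -0.0, -2.9, -0.4, 4.5]
[0.001, -0.001, -0.0, -2.9, -0.3, 4.4]
[0.0, -0.0, -0.0, -2.9, -0.4, 4.5]
[0.0, -0.001, -0.001, -2.8, -0.3, 4.5]
[0.001, -0.0, 0.0, -2.9, -0.4, 4.5]
```

Call:
send_rows:
  plan:
    - [0, 0, 0, -3, 0, 4.4, -1]
    - [0, 0, 0, -3, 0, 4.4, -1]
    - [0, 0, 0, -3, 0, 4.4, -1]
    - [0, 0, 0, -3, 0, 4.4, -1]
    - [0, 0, 0, -3, 0, 4.4, -1]
    - [0, 0, 0, 0, 0, 0, -1]
    - [0, 0, 0, 0, 0, 0, -1]

```text
time: 16.98
tcp_pos: [0.4336, 0.3093, 0.0424]
orientation: [1.732, -1.979, 0.547]
force: [-0.0, -0.7, -1.6]
grip_width: 0.225
grip_force: 59.0
```

```bash
python3 - <<'E'
from h import *
from rig import robot,viewer
s=robot.state();T=Tm(s);print(tipnow(T),s["force"],s["moment"])
w,c,e=[viewer.read_camera(n) for n in("wrist","scene","side")]
im=np.zeros((400,800,3),np.uint8);im[:300,:300]=w["pixels"][0:300,170:470];im[:360,310:670]=cv2.resize(c["pixels"][120:240,330:450],(360,360),interpolation=2)
im[:130,670:800]=cv2.resize(e["pixels"][160:225,335:400],(130,130))
im[140:270,670:800]=cv2.resize(e["pixels"][200:265,360:425],(130,130))
cv2.imwrite("pics/z10.png",im[:,:,::-1])
E
```

```text
{'tip': array([-173.2,  -60.9,    2.8]), 'tilt': np.float64(0.01), 'yaw': np.float64(-6.75), 'roll': np.float64(-0.01)} [-1.91104261e-04 -6.80246242e-01 -1.59425604e+00] [ 2.23879707 -0.25571666  0.00911307]
```

Call:
send_rows:
  plan:
    - [0, 0, 0, -0.7, 0, 1, -1]
    - [0, 0, 0, -0.5, 0, 0.7, -1]
    - [0, 0, 0, -0.4, 0, 0.6, -1]
    - [0, 0, 0, 0, 0, 0, -1]
    - [0, 0, 0, 0, 0, 0, -1]

```text
time: 17.55
tcp_pos: [0.4335, 0.3097, 0.0398]
orientation: [1.733, -1.979, 0.547]
force: [0.5, 0.2, -1.7]
grip_width: 0.226
grip_force: 59.0
```

Call:
send_rows:
  plan:
    - [0, 0, 0, -0.4, 0, 0.6, -1]
    - [0, 0, 0, 0, 0, 0, -1]
    - [0, 0, 0, 0, 0, 0, -1]

```text
time: 17.8
tcp_pos: [0.4336, 0.3098, 0.0396]
orientation: [1.733, -1.979, 0.547]
force: [-1.2, 0.7, 3.5]
grip_width: 0.225
grip_force: 59.7
```

Contact shows as an upward force of 3.5 N. Release and back off along the handle.

Call:
send_rows:
  plan:
    - [0, 0, 0, 0, 0, 0, 1]
    - [0, 0, 0, 0, 0, 0, 1]
    - [0, 0, 0, 0, 0, 0, 1]
    - [0, 0, 0, 0, 0, 0, 1]
    - [0, 0, 0, 0, 0, 0, 1]
    - [0, 0, 0, 0, 0, 0, 1]
    - [0, 0, 0, 0, 0, 0, 1]
    - [0, 0, 0, 0, 0, 0, 1]
    - [0, 0, 0, 0, 0, -8, 1]
    - [0, 0, 0, 0, 0, -16, 1]
    - [0, 0, 0, 0, 0, -20, 1]
    - [0, 0, 0, 0, 0, -20, 1]
    - [0, 0, 0, 0, 0, -20, 1]
    - [0, 0, 0, 0, 0, -20, 1]
    - [0, 0, 0, 0, 0, -16, 1]
    - [0, 0, 0, 0, 0, 0, 1]
    - [0, 0, 0, 0, 0, 0, 1]
    - [0, 0, 0, 0, 0, 0, 1]

```text
time: 19.3
tcp_pos: [0.4421, 0.3774, 0.137]
orientation: [1.732, -1.978, 0.546]
force: [0.4, -0.1, -0.7]
grip_width: 0.999
grip_force: 0.0
```

```bash
python3 - <<'E'
from h import *
from rig import robot,viewer
w,c,e=[viewer.read_camera(n) for n in("wrist","scene","side")];pickle.dump((c,w,e),open("c11.pkl","wb"))
im=np.zeros((400,800,3),np.uint8);im[:330,:300]=w["pixels"][0:330,170:470];im[:360,310:670]=cv2.resize(c["pixels"][120:240,330:450],(360,360),interpolation=2)
im[:130,670:800]=cv2.resize(e["pixels"][160:225,335:400],(130,130))
im[140:270,670:800]=cv2.resize(e["pixels"][200:265,360:425],(130,130))
cv2.imwrite("pics/z11.png",im[:,:,::-1])
E
```

```text
(no output)
```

View pics/z11.png

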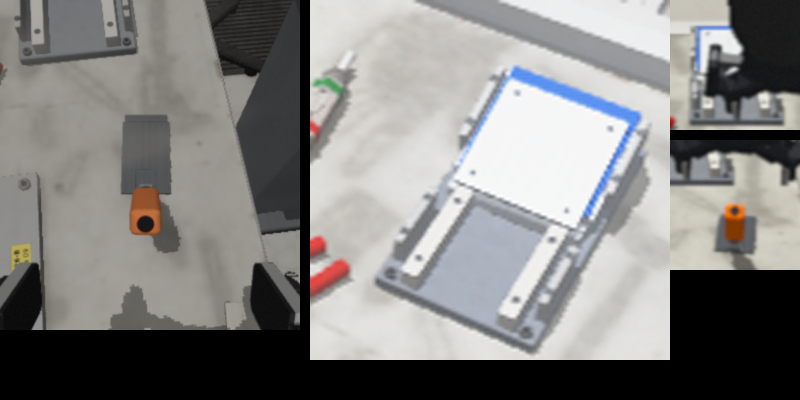

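The plate lies bare side up on the rest between the guides, with holes at crop (517,93), (610,129), (473,173) and (567,210). The lifter stands on its blade, released. One numeric check, then hand in.

```bash
python3 - <<'E'
from h import *
c=pickle.load(open("c11.pkl","rb"))[0];Y=np.cross([0,0,1.],ax(NY));D=[]
for (u,v),z in (((517,93),.051),((610,129),.051),((473,173),.032),((567,210),.032)):
    d=(plane(c,(330+(u-311)/3,120+(v-1)/3),z)-NO)*1e3;D.append([d@ax(NY),d@Y,d[2]])
D=np.array(D);print(D.round(1),D.mean(0).round(1),np.degrees(np.arctan2(D[0,0]-D[1,0],D[0,1]-D[1,1])))
from rig import robot,order
if 27<D.mean(0)[0]<58 and abs(D.mean(0)[1])<9: print(order.hand_in())
E
```

```text
[[ 62.6  34.9  51. ]
 [ 62.9 -35.2  51. ]
 [ -6.7  33.8  32. ]
 [ -5.1 -35.4  32. ]] [28.4 -0.5 41.5] -0.22359499672841612
the job is handed in; nothing more can be done
None
```

The plate was turned over and lies bare side up on the blue rest, at about nest (28, 0, 41) mm, near the low end of the 25–60 mm window. The lifter is standing released on its blade, and the job was handed in at about 19 s; `hand_in()` returned no verdict. The first tipping try went too deep and lifted the plate like a spatula; I laid it back on the rails and re-inserted shallower.

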